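# Pack the strip-down parts into the slotted case and snap its lid shut

## Task

Pack the engine parts away: stand every flat parts box that is on the bench on its long edge, fully down, in a free slot of the open case, and stand the piston and the float bowl upright in the case's bay. Then swing the lid over and press it down past its catches until it is fully shut. Leave the blue box that is already in the case in its slot, and leave the other things on the bench alone.

Things in the scene. Friction and masses are not known exactly. Their poses are not given: they have to be found in the camera images.
- case: frosted plastic parts case, fixed, open on top: 120 mm deep (x) by 322 long (y), rim 45 mm above the bench, walls 6, floor 5 mm thick. Origin under its centre, on the bench; x points from the front (two blue catches, towards the robot) to the hinge at the back, y left, z up. Inside: five slots at the left, an open bay at the right (-y) end behind a 4 mm partition 45 mm high.
- slot0 (a point): middle of the floor of slot 0, next to the bay; 5 mm above the bench, axes as the case's. Slots run along x, 108 mm long, 22 wide in y, pitch 42, between pillars 39 mm high (over the bench) that stand only at the slot's two ends, 16 mm long in x; the 76 mm between is clear. A box fully down lies along x, its centre 30 mm above this point. One slot is already taken at the start.
- slot1 (a point): middle of the floor of slot 1; as slot 0
- slot2 (a point): middle of the floor of slot 2; as slot 0
- slot3 (a point): middle of the floor of slot 3; as slot 0
- slot4 (a point): middle of the floor of slot 4, at the left end; as slot 0
- bay (a point): middle of the floor of the open bay, 5 mm above the bench, axes as the case's. The bay is 108 mm in x by 96 mm in y inside and takes the piston and the float bowl one behind the other in x.
- lid (a joint): lid angle, rad: 0 shut, 1.57 upright, starts leaning back at 1.75 to 1.95 (stop 2.1). Hinge line along the case's y, 60 mm behind its origin and 45 mm above the bench; friction 0.25 N m holds the lid where it is left. At about 0.09 it meets two sprung catches; some 15 N straight down on the front part of its top, mid-length, snaps it past them, and it stays at 0 to 0.01.
- lid_front (a point): on the lid: middle of the upper front edge, 120 mm from the hinge line and 33 mm above it when shut. Lid: shell of 0.25 kg, 120 x 322 x 33 mm deep, clear flat top, grey rim; shut, its top is 78 mm above the bench. Catches: blue clips 52 mm wide, 90 mm right and left of the middle of the case's front, up to 70 mm above the bench and 22 mm out; they yield outward by themselves.
- box1: flat plastic parts box (orange), a closed slab 96 x 16 x 60 mm, 0.12 kg, white labels. It starts standing on its long edge on the bench. Origin at its centre, 30 mm above whatever it stands on; x along the 96 mm length, y across the 16 mm thickness, z up when it stands on edge. Absent in some runs.
- box2: flat plastic parts box (yellow), a closed slab 96 x 16 x 60 mm, 0.12 kg, white labels. It starts standing on its long edge on the bench. Origin at its centre, 30 mm above whatever it stands on; x along the 96 mm length, y across the 16 mm thickness, z up when it stands on edge. Absent in some runs.
- box3: flat plastic parts box (green), a closed slab 96 x 16 x 60 mm, 0.12 kg, white labels. It starts standing on its long edge on the bench. Origin at its centre, 30 mm above whatever it stands on; x along the 96 mm length, y across the 16 mm thickness, z up when it stands on edge. Absent in some runs.
- box4: flat plastic parts box (red), a closed slab 96 x 16 x 60 mm, 0.12 kg, white labels. It starts standing on its long edge on the bench. Origin at its centre, 30 mm above whatever it stands on; x along the 96 mm length, y across the 16 mm thickness, z up when it stands on edge. Absent in some runs.
- stored0: flat plastic parts box (blue), a closed slab 96 x 16 x 60 mm, 0.12 kg, white labels. It starts already standing in slot 0 and belongs there. Origin at its centre, 30 mm above whatever it stands on; x along the 96 mm length, y across the 16 mm thickness, z up when it stands on edge. Exactly one of stored0, stored2 and stored3 is present.
- stored2: flat plastic parts box (blue), a closed slab 96 x 16 x 60 mm, 0.12 kg, white labels. It starts already standing in slot 2 and belongs there. Origin at its centre, 30 mm above whatever it stands on; x along the 96 mm length, y across the 16 mm thickness, z up when it stands on edge. Exactly one of stored0, stored2 and stored3 is present.
- stored3: flat plastic parts box (blue), a closed slab 96 x 16 x 60 mm, 0.12 kg, white labels. It starts already standing in slot 3 and belongs there. Origin at its centre, 30 mm above whatever it stands on; x along the 96 mm length, y across the 16 mm thickness, z up when it stands on edge. Exactly one of stored0, stored2 and stored3 is present.
- piston: aluminium scooter piston, plain cylinder 46 mm in diameter, 50 mm tall, 0.15 kg, standing crown up on the bench; origin at the centre of its underside, z up along its axis.
- bowl: grey cast carburettor float bowl with a brass plug on top, within a cylinder 42 mm in diameter and 34 mm tall, 0.11 kg, standing flange down on the bench (grip it as a plain cylinder); origin at the centre of its underside, z up along its axis.
- screwdriver: bystander: screwdriver with green handle, 160 mm long, lying on the bench; origin near its middle, x along it.
- spanner: bystander: steel spanner, 140 mm long, lying on the bench; origin near its middle, x along it.
- jar: bystander: glass jar with a dark cap, 60 mm in diameter, 75 mm tall; origin under its centre.
- grease: bystander: red grease tin, 68 mm in diameter, 50 mm tall; origin under its centre.
- mug: bystander: blue mug, 80 mm in diameter, 90 mm tall; origin under its centre.
- oil: bystander: black oil bottle with red cap, 62 mm in diameter, 120 mm tall; origin under its centre.
Things that resemble listed ones, but are neither listed nor needed, are in the scene too. Of the things that look like the box3, take the one that is nearest to the robot's base at the start.

How it is judged:
By the outcome, as a careful person would: the job done as asked, in the order asked, and still so for the second after the job is handed in, with the robot touching nothing.
Of box1, box2, box3, box4 only 3 to 4 are there at a start; the rules pass over those that are not, and their reading is None.
Of stored0, stored2, stored3 only 1 to 1 are there at a start; the rules pass over those that are not, and their reading is None.
At some moment in a run one of piston, bowl may be knocked a few centimetres aside while the robot is not near it.
It also fails if it takes over 200 s, if anything falls off the work surface, if the arm or the gripper's body presses on something with over 40 N, if the wrist force passes 120 N, or if a joint passes its speed limit or range.

## Robot

A 7-joint arm with a two-finger parallel gripper is mounted at the origin on the work surface. World frame = base frame: x ahead of the robot, y to its left, z up, the work surface at z = 0. Lengths are in m, angles in rad, forces in N, time in s.
With the tool pointing down it reaches from about 0.35 to 0.9 m from the base axis. Payload 8.1 kg.
Tool frame: the origin (TCP) lies at the very end of the fingers, on their centre line; the grasp point (between the pads) lies 19 mm behind it; z points along the fingers, y is the line along which they close (so a half turn about z gives the same grasp; the last joint's range is limited). The gripper opens to 85 mm and grips with 20 to 120 N. Pads are 22 mm wide; open, the fingers measure 114 mm over their backs; the gripper's body (76 mm by 85 mm) begins 54 mm behind the grasp point. The pads swing forward as they close: fully open they stand 13 mm farther back than shut.
Start: joints at [-1.259, 0.434, 0.025, 1.573, -0.012, 1.134, -0.075], TCP at [0.252, 0.572, 0.231] pointing down, gripper open.
Joint ranges: [-2.62, 2.62], [-0.44, 2.09], [-1.27, 1.32], [0.08, 2.57], [-1.32, 4.46], [0.12, 2], [-2.74, 2.74]. Speed limits (rad/s): [2.22, 2.22, 3.01, 3.01, 3.14, 3.14, 3.14].

## Interface

Orientations are given as a 3x3 rotation matrix whose columns are the frame's x, y, z axes.
In Python, from cell import manip, viewer gives the robot as it stands.
- The arm moves only by the tool servo_tool, never from a script. Its argument "moves" is one flat list of numbers, 5 for each row, row after row: the finger opening in mm, from 0 to 85.4, then the shift along the tool's x, y, z in mm, then the turn about the tool's z in rad. A call has 1 to 5 rows; each row is the pose to reach, as a shift and turn from the pose commanded when the call began, along the tool's axes at that moment; what a row does not reach only later rows make up. A row lasts 1/12 s, in which the tool goes at most 41.7 mm and 7.16 degrees, less where a joint would pass 70% of its speed; a pose out of reach is approached as far as the arm can. A call with a gripper value outside its range is refused whole. The fingers move at their own pace and stop on an object; "squeeze" is the grip in N (left out, the last holds). Time passes only in rows, so rows that repeat a pose let the fingers close. It gives the time, the measured TCP pose, the force, the opening and the grip force at its end, in the units of the state.
- manip.get_obs(): the state, without advancing time (a new reading comes with each control period).
- viewer.get_image(name): name is "side" or "top" or "wrist"; returns a dict with "frame" (384x512x3 uint8, red, green, blue), "range_z" (384x512 float32, m along the optical axis (not along the pixel's ray), 0 where there is no reading), "fx", "fy", "cx", "cy" (pixels), "distortion" ([k1, k2, p1, p2, k3] as OpenCV has them; the pictures are not rectified), "extrinsics" (4x4, takes a point from world to camera coordinates). Camera axes: x right, y down, z forward; pixel columns grow to the right and rows downward; lengths in m; the calibration is good to about 2 mm. A picture is of the moment at which its call begins.
- manip.job_done(): hands the job in; it is judged then, once.
The state is a dict: "clock": time; "q": joint angles; "qd": joint speeds; "joint_torque": joint torques, N m; "tool_pos": TCP position; "tool_rot": TCP orientation; "wrist_force": force on the tool from outside, world axes, zero at the start; "moment": the same for the moment, N m; "grip_width": finger opening in m; "grip_force": force on a finger pad.
Only numpy, scipy, OpenCV 4.12 (cv2) and the standard library are available. Lean on these libraries where they do the work, as an engineer would, in place of code of your own. Each camera call takes 0.05 s, during which the arm holds its last target. There are 200 camera calls.

## Working session

There is one attempt and no reset: what is moved stays moved. The work goes in short steps, Python scripts to look and compute and a tool call to move; the robot and the scene stay as the last step left them, time stands still between calls to the robot, and variables do not carry over. Pictures are saved under pics/ and viewed, at most 14 in all, crops included, and the job is handed in when it is done.

Besides the shell and the picture viewer there is one more tool, called after "Call:" as a command line: name --argument value ..., lists and objects as JSON in quotes. servo_tool: Moves the arm, as the interface text tells. Its arguments: {"type":"object","properties":{"moves":{"type":"array"},"squeeze":{"type":"number"}},"required":["moves"]}

```bash
mkdir -p pics; ls
python3 - <<'E'
from cell import manip, viewer
import numpy as np, cv2
o=manip.get_obs()
print({k:np.round(v,3).tolist() for k,v in o.items()})
for n in ["top","side"]:
    d=viewer.get_image(n)
    cv2.imwrite(f"pics/{n}0.png",cv2.resize(d["frame"][:,:,::-1],(800,600),interpolation=cv2.INTER_CUBIC))
    np.savez(f"{n}0.npz",**d)
    print(n,d["fx"],d["cx"],d["cy"],d["distortion"],np.round(d["extrinsics"],3).tolist(),(d["range_z"]>0).mean())
E
```

```text
pics
{'clock': 0.0, 'q': [-1.259, 0.435, 0.025, 1.574, -0.012, 1.134, -0.075], 'qd': [-0.002, 0.001, -0.0, -0.003, 0.0, -0.001, 0.0], 'joint_torque': [-0.0, -67.048, 1.025, -31.62, 0.016, 0.013, -0.0], 'tool_pos': [0.252, 0.572, 0.231], 'tool_rot': [[-0.915, 0.403, -0.001], [0.403, 0.915, -0.002], [-0.0, -0.002, -1.0]], 'wrist_force': [-0.404, -0.835, -0.222], 'moment': [0.02, 0.018, -0.015], 'grip_force': 0.0, 'grip_width': 0.085}
top 430.7100054832056 256.14618579328226 201.23403125855108 [-0.11197017  0.          0.          0.          0.        ] [[-0.006, -1.0, -0.003, -0.036], [-0.99, 0.007, -0.143, 0.54], [0.143, 0.002, -0.99, 1.117], [0.0, 0.0, 0.0, 1.0]] 0.9958953857421875
side 356.3212004998928 256.5946284427299 191.78360574710152 [-0.01043778  0.          0.          0.          0.        ] [[-0.998, -0.056, -0.002, 0.519], [-0.032, 0.598, -0.801, 0.105], [0.046, -0.8, -0.599, 0.999], [0.0, 0.0, 0.0, 1.0]] 0.9958902994791666
```

View pics/top0.png

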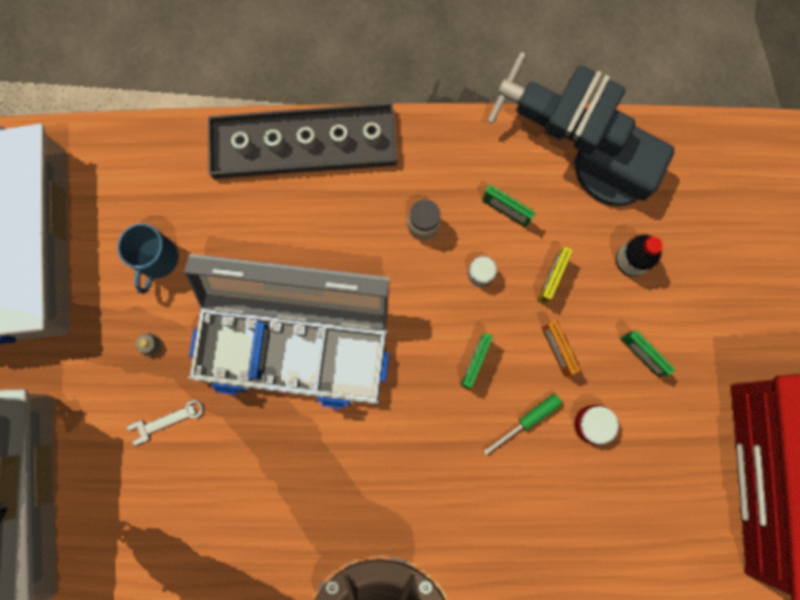

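View pics/side0.png

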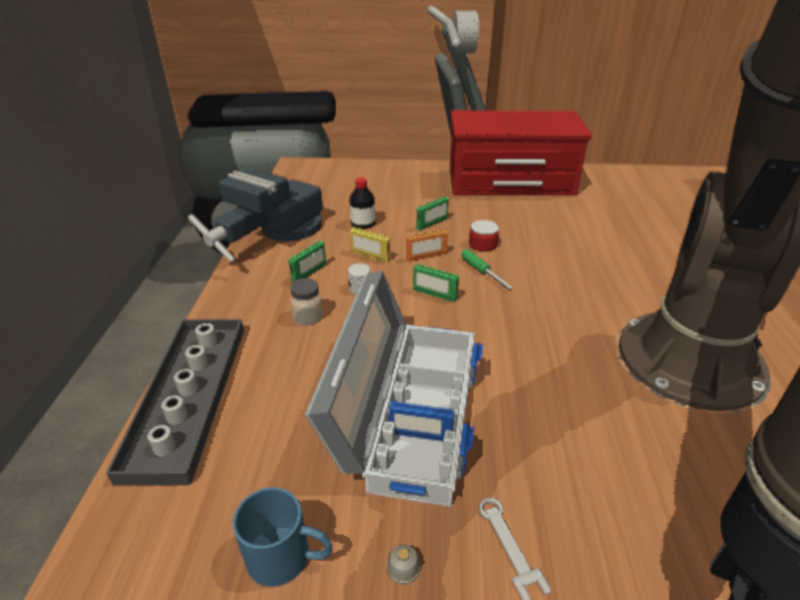

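The top view shows the open case at about (290,345), with the blue box in a middle slot, and no red box. The piston is at (483,270) and the bowl at (147,344). The orange box is at (562,348) and the yellow at (556,275).

There are three green lookalikes: (478,361), (508,205) and (648,354). The base is at about (395,600), so (478,361) is nearest. I'll confirm that with an enlarged crop and measure everything.

```bash
cat > h.py <<'E'
import numpy as np, cv2
from cell import manip, viewer
HSV={"green":((50,100,40),(75,255,255)),"orange":((6,150,120),(14,255,255)),"yellow":((24,140,90),(34,255,255)),"blue":((105,120,60),(125,255,255))}
def cloud(d):
    h,w=d["range_z"].shape
    K=np.array([[d["fx"],0,d["cx"]],[0,d["fy"],d["cy"]],[0,0,1]])
    uv=np.stack(np.meshgrid(np.arange(w),np.arange(h)),-1).reshape(-1,1,2).astype(float)
    n=cv2.undistortPoints(uv,K,d["distortion"]).reshape(h,w,2)
    z=d["range_z"][...,None]
    P=np.concatenate([n*z,z],-1)
    T=np.linalg.inv(d["extrinsics"])
    W=P@T[:3,:3].T+T[:3,3]; W[d["range_z"]<=0]=np.nan
    return W
def mask(d,c):
    return cv2.inRange(cv2.cvtColor(d["frame"],cv2.COLOR_RGB2HSV),*HSV[c])>0
def blobs(m,a=30):
    n,l,s,c=cv2.connectedComponentsWithStats(m.astype(np.uint8))
    return [l==i for i in range(1,n) if s[i,4]>=a]
def rect(p):
    (c,(w,h),_)=r=cv2.minAreaRect((p[:,:2]*1000).astype(np.float32))
    b=cv2.boxPoints(r); e=b[[1,2]]-b[[0,1]]; L=e[np.argmax(np.linalg.norm(e,axis=1))]
    return np.round(c,1),round(max(w,h),1),round(min(w,h),1),round(np.arctan(L[1]/L[0]) if abs(L[0])>1e-6 else np.pi/2,3)
E
python3 - <<'E'
from h import *
d=dict(np.load("top0.npz")); W=cloud(d)
f=d["frame"][:,:,::-1]
cv2.imwrite("pics/crop1.png",cv2.resize(f[110:290,255:445],None,fx=3.3,fy=3.3,interpolation=cv2.INTER_CUBIC)[:600])
for c in ["green","orange","yellow","blue"]:
    for b in blobs(mask(d,c),15):
        p=W[b]; v,u=np.argwhere(b).mean(0)
        top=p[p[:,2]>0.05]
        print(c,[int(u),int(v)],len(p),"zmax",round(np.nanmax(p[:,2]),3),"top",rect(top) if len(top)>8 else None,"near",np.round(np.hypot(*np.nanmedian(p[:,:2],0)),3))
for n,(u,v),zl in [("piston",(309,173),(.043,.056)),("bowl",(94,220),(.015,.04)),("jar",(271,140),(.065,.085))]:
    s=np.zeros(W.shape[:2],bool); s[v-18:v+18,u-18:u+18]=1
    p=W[s&(W[...,2]>zl[0])&(W[...,2]<zl[1])]; print(n,len(p),rect(p),np.round(p.mean(0),3),p[:,2].max())
g=(W[...,2]>.040)&(W[...,2]<.049); s=np.zeros_like(g); s[190:265,115:255]=1
hsv=cv2.cvtColor(d["frame"],cv2.COLOR_RGB2HSV); 
p=W[g&s&(hsv[...,1]<60)]; print("rim",len(p),rect(p))
q=W[s&(hsv[...,1]<60)]; print(np.histogram(q[:,2],bins=np.arange(-.01,.25,.01)))
E
```

```text
green [325, 129] 211 zmax 0.066 top (array([ 734. , -230.9]), 90.5, 15.6, np.float32(1.011)) near 0.768
green [415, 224] 243 zmax 0.065 top (array([ 468.8, -466.8]), 93.0, 16.2, np.float32(0.75)) near 0.662
green [304, 230] 210 zmax 0.065 top (array([ 458.6, -168. ]), 94.2, 14.1, np.float32(-0.418)) near 0.487
green [345, 263] 222 zmax 0.03 top None near 0.466
orange [290, 228] 104194 zmax 0.178 top (array([658.9, -33.8]), 1287.5, 401.6, np.float32(1.501)) near 0.48
orange [90, 179] 21 zmax 0.067 top None near 0.748
orange [360, 229] 24 zmax 0.064 top (array([ 463.8, -313.2]), 51.8, 1.8, np.float32(0.408)) near 0.558
orange [86, 369] 1192 zmax 0.006 top None near 0.438
yellow [356, 174] 221 zmax 0.066 top (array([ 607.9, -309.2]), 96.5, 16.0, np.float32(-0.446)) near 0.679
blue [164, 223] 206 zmax 0.07 top (array([478.9, 202.4]), 94.0, 15.2, np.float32(-0.118)) near 0.518
blue [123, 219] 15 zmax 0.043 top None near 0.588
blue [245, 234] 49 zmax 0.041 top None near 0.45
blue [145, 248] 77 zmax 0.071 top (array([413.4, 252.6]), 49.6, 12.2, np.float32(1.449)) near 0.485
blue [212, 257] 
[... 152 characters left out ...]
 [ 0.616 -0.182  0.049] 0.05387329883714065
bowl 138 (array([493.9, 407.9]), 35.2, 33.3, np.float32(-1.153)) [0.493 0.407 0.027] 0.03742545029199107
jar 308 (array([707.3, -81.8]), 51.7, 50.7, np.float32(-0.015)) [ 0.707 -0.083  0.074] 0.08061836724312466
rim 2001 (array([487.7, 152.4]), 325.9, 157.2, np.float32(1.437))
(array([ 149, 3307,  161,  158,  763, 2084,  145,   25,    7,    6,    4,
          3,    2,    1,    3,    2,    1,    0,    0,    0,    0,    0,
          0,    0,    0]), array([-0.01,  0.  ,  0.01,  0.02,  0.03,  0.04,  0.05,  0.06,  0.07,
        0.08,  0.09,  0.1 ,  0.11,  0.12,  0.13,  0.14,  0.15,  0.16,
        0.17,  0.18,  0.19,  0.2 ,  0.21,  0.22,  0.23,  0.24]))
```

View pics/crop1.png

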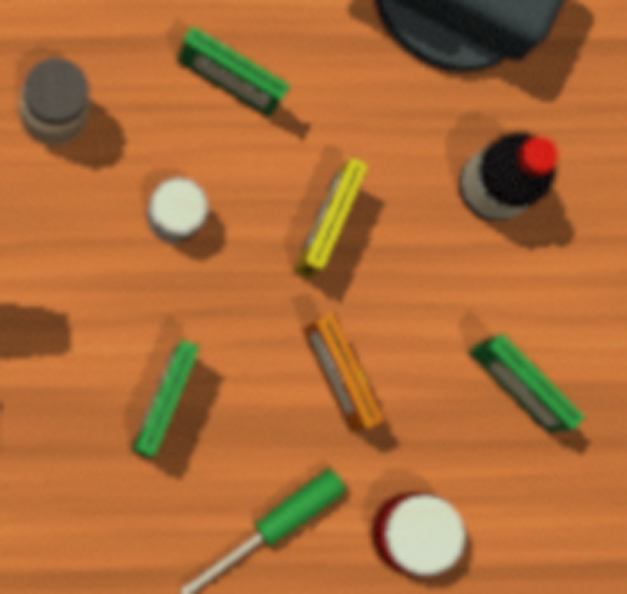

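Crop: the candidate green box at crop (167,398), or image (304,230), has its base distance 0.487 m, against 0.662 and 0.768 for the others. So it is box3. Next I'll refine the case frame and the orange box.

Run:
```python
from h import *
d=dict(np.load("top0.npz")); W=cloud(d)
hsv=cv2.cvtColor(d["frame"],cv2.COLOR_RGB2HSV)
c0=np.array([.4723,.1535])
for yaw in (-.12,-.129,-.138):
    R=np.array([[np.cos(yaw),-np.sin(yaw)],[np.sin(yaw),np.cos(yaw)]])
    L=(W[...,:2]-c0)@R*1000
    m=(W[...,2]>.038)&(W[...,2]<.05)&(abs(L[...,0])<75)&(abs(L[...,1])<175)&(hsv[...,1]<70)
    p=L[m]
    f=p[(p[:,0]<-45)&(abs(p[:,1])<155)]; 
    print(yaw,"front wall slope",np.polyfit(f[:,1],f[:,0],1).round(3), np.percentile(f[:,0],[2,50,98]).round(1))
    for s in (1,-1):
        e=p[(p[:,1]*s>150)&(p[:,0]<40)&(p[:,0]>-50)]; print("end",s,np.percentile(e[:,1],[2,50,98]).round(1), len(e), np.polyfit(e[:,0],e[:,1],1).round(3))
    e=p[(abs(p[:,1]+57)<8)&(abs(p[:,0])<50)]; print("part",np.percentile(e[:,1],[2,50,98]).round(1))
    # lid
m=(W[...,2]>.1)&(abs(L[...,1])<170)&(L[...,0]>20)&(L[...,0]<180)
p=np.c_[L[m],W[m][:,2]*1000]; print("lid z max",np.percentile(p[:,2],[50,98]), p[p[:,2]>np.percentile(p[:,2],95)].mean(0))
q=p[(p[:,2]>0)]; 
for z in (60,80,100,120,140,150): 
    r=p[abs(p[:,2]-z)<6]; print(z,np.percentile(r[:,0],[2,50,98]).round(1) if len(r) else None)
HSVo=((8,170,100),(16,255,255))
s=np.zeros(W.shape[:2],bool); s[195:250,340:380]=1
m=s&(W[...,2]>.052)&(W[...,2]<.07); p=W[m]; print("orange",len(p),rect(p),p.mean(0))
s[:]=0; s[150:200,335:375]=1
m=s&(W[...,2]>.052)&(W[...,2]<.07); p=W[m]; print("yellow",len(p),rect(p),p.mean(0))
s[:]=0; s[205:255,285:320]=1
m=s&(W[...,2]>.052)&(W[...,2]<.07); p=W[m]; print("green",len(p),rect(p),p.mean(0))
```

```text
-0.12 front wall slope [ 2.2000e-02 -5.6874e+01] [-63.8 -57.5 -45.8]
end 1 [151.9 157.9 164.5] 106 [4.00000e-03 1.58256e+02]
end -1 [-161.1 -158.1 -155.3] 79 [-1.10000e-02 -1.58298e+02]
part [-59.2 -56.7 -49.2]
-0.129 front wall slope [ 1.5000e-02 -5.6819e+01] [-63.1 -57.5 -45.6]
end 1 [153.2 158.1 164.5] 101 [  0.    158.345]
end -1 [-161.1 -158.3 -155.4] 79 [-2.00000e-03 -1.58289e+02]
part [-59.1 -56.8 -50.3]
-0.138 front wall slope [ 8.0000e-03 -5.6766e+01] [-62.7 -57.4 -45.9]
end 1 [152.8 157.9 164.2] 102 [1.00000e-02 1.58303e+02]
end -1 [-161.3 -158.3 -155.4] 80 [ 5.00000e-03 -1.58285e+02]
part [-59.2 -56.6 -50.2]
lid z max [151.68469392 160.39150533] [105.84999212   3.97585029 160.54034927]
60 None
80 None
100 [ 78.7  84.5 104.9]
120 [ 84.8  90.8 108.2]
140 [ 93.9 130.  133.8]
150 [ 99.6 118.6 132.2]
orange 238 (array([ 480.3, -314.2]), 93.8, 18.1, np.float32(0.436)) [ 0.47991538 -0.31371159  0.05885312]
yellow 222 (array([ 608.4, -309.4]), 97.7, 16.8, np.float32(-0.453)) [ 0.60675327 -0.30850036  0.05876352]
green 232 (array([ 459.1, -169.6]), 95.8, 16.3, np.float32(-0.41)) [ 0.45904077 -0.16940639  0.05895949]
```

Case centre is (0.472, 0.1535) with yaw −0.13, and the blue box is in slot 2. The plan is green to slot 1, orange to slot 3 and yellow to slot 0.

```bash
cat > plan.py <<'E'
import sys, numpy as np
from cell import manip
C=np.array([.4723,.1535]); YAW=-.13
def case(x,y): 
    c,s=np.cos(YAW),np.sin(YAW); return C+np.array([c*x-s*y,s*x+c*y])/1000
def go(*wps):
    """waypoints (x,y,z m,psi): shift mm in tool axes and turn, each from the one before"""
    o=manip.get_obs(); R=o["tool_rot"]; p=o["tool_pos"]; psi=np.arctan2(R[1,0],R[0,0])
    print("t",round(o["clock"],2),"at",np.round(p,4),"psi",round(psi,3),"w",round(o["grip_width"]*1e3,1),"gf",round(o["grip_force"],1),"F",np.round(o["wrist_force"],1),"tilt",np.round(R[2],3),"q",np.round(o["q"],2))
    for x,y,z,ps in wps:
        d=np.array([x,y,z])-p; X=np.array([np.cos(psi),np.sin(psi)]); Y=np.array([X[1],-X[0]])
        print("  shift",np.round([d[:2]@X*1e3,d[:2]@Y*1e3,-d[2]*1e3],1),"turn",round(psi-ps,3),"->",np.round([x,y,z,ps],3))
        p=np.array([x,y,z]); psi=ps
E
python3 - <<'E'
from plan import *
go((.459,-.1695,.16,2.727),(.459,-.1695,.035,2.727))
E
```

```text
t 0.1 at [0.2518 0.5716 0.2306] psi 2.727 w 85.3 gf 0.0 F [-0.2  0.1 -0.3] tilt [-0.    -0.001 -1.   ] q [-1.26  0.44  0.02  1.57 -0.01  1.13 -0.08]
  shift [-488.4 -594.7   70.6] turn -0.0 -> [ 0.459 -0.17   0.16   2.727]
  shift [  0.   0. 125.] turn 0.0 -> [ 0.459 -0.17   0.035  2.727]
```

Call:
servo_tool --moves '[50, -122, -149, 0, 0, 50, -122, -149, 0, 0, 50, -122, -149, 0, 0, 50, -122, -149, 0, 0, 50, -122, -149, 0, 0]'

```text
clock: 0.52
tool_pos: [0.3045, 0.3819, 0.2309]
tool_rot: [[-0.914, 0.406, -0.0], [0.406, 0.914, -0.002], [-0.001, -0.002, -1.0]]
wrist_force: [0.9, 0.4, -0.8]
grip_width: 0.0502
grip_force: 0.0
```

Call:
servo_tool --moves '[50, -122, -149, 0, 0, 50, -122, -149, 0, 0, 50, -122, -149, 0, 0, 50, -122, -149, 0, 0, 50, -122, -149, 0, 0]'

```text
clock: 0.93
tool_pos: [0.3553, 0.1967, 0.2311]
tool_rot: [[-0.914, 0.406, -0.0], [0.406, 0.914, -0.001], [0.0, -0.001, -1.0]]
wrist_force: [-0.3, 0.3, -0.2]
grip_width: 0.05
grip_force: 0.0
```

Call:
servo_tool --moves '[50, -122, -149, 30, 0, 50, -122, -149, 30, 0, 50, -122, -149, 30, 0, 50, -122, -149, 30, 0, 50, -122, -149, 30, 0]'

```text
clock: 1.35
tool_pos: [0.4066, 0.0117, 0.201]
tool_rot: [[-0.914, 0.405, 0.0], [0.405, 0.914, -0.001], [-0.0, -0.0, -1.0]]
wrist_force: [0.3, 0.6, -0.6]
grip_width: 0.0499
grip_force: 0.0
```

Call:
servo_tool --moves '[50, -122, -149, 40, 0, 50, -122, -149, 40, 0, 50, -122, -149, 40, 0, 50, -122, -149, 40, 0, 50, -122, -149, 40, 0]'

```text
clock: 1.77
tool_pos: [0.4583, -0.1737, 0.1607]
tool_rot: [[-0.914, 0.405, -0.0], [0.405, 0.914, -0.001], [-0.0, -0.001, -1.0]]
wrist_force: [0.0, 1.4, 0.7]
grip_width: 0.0495
grip_force: 0.0
```

Run:
```python
from h import *
from plan import *
d=viewer.get_image("wrist"); W=cloud(d)
m=mask(d,"green"); W[~np.isfinite(W)]=-9
p=W[(W[...,2]>.05)&(W[...,2]<.08)&m]; print("green wrist",len(p),rect(p) if len(p) else None)
d=viewer.get_image("top"); W=cloud(d)
go((.459,-.1695,.16,2.727),(.459,-.1695,.035,2.727))
```

```text
green wrist 2368 (array([ 490.2, -280.5]), 302.0, 80.9, np.float32(-1.309))
t 1.87 at [ 0.4581 -0.1756  0.1605] psi 2.72 w 49.9 gf 0.0 F [-0.4  0.3 -0.4] tilt [-0.    -0.003 -1.   ] q [-0.15  0.31  0.51  2.02 -0.2   0.86  1.62]
  shift [1.7 5.9 0.5] turn -0.007 -> [ 0.459 -0.17   0.16   2.727]
  shift [  0.   0. 125.] turn 0.0 -> [ 0.459 -0.17   0.035  2.727]
```

Call:
servo_tool --moves '[50, 1, 6, 0, 0, 50, 1, 6, 0, 0, 50, 1, 6, 60, 0, 50, 1, 6, 60, 0, 50, 1, 6, 60, 0]'

```text
clock: 2.28
tool_pos: [0.4576, -0.1612, 0.0985]
tool_rot: [[-0.917, 0.4, -0.005], [0.4, 0.917, 0.002], [0.006, -0.0, -1.0]]
wrist_force: [-0.7, -0.3, 0.5]
grip_width: 0.0498
grip_force: 0.0
```

Run:
```python
from h import *
from plan import *
d=viewer.get_image("wrist"); W=cloud(d); W[~np.isfinite(W)]=-9
for b in blobs(mask(d,"green"),200):
    p=W[b]; p=p[(p[:,2]>.05)&(p[:,2]<.08)]
    if len(p)>50: print("green wrist",len(p),rect(p),p.mean(0).round(3))
go((.459,-.1695,.16,2.727),(.459,-.1695,.034,2.727))
```

```text
green wrist 3831 (array([ 460.3, -167.7]), 94.7, 15.0, np.float32(-0.413)) [ 0.457 -0.166  0.06 ]
t 2.33 at [ 0.4585 -0.1621  0.1003] psi 2.729 w 50.1 gf 0.0 F [0.7 0.2 0.3] tilt [ 0.004 -0.    -1.   ] q [-0.12  0.4   0.46  2.08 -0.27  0.72  1.67]
  shift [ -3.4  -6.6 -59.7] turn 0.002 -> [ 0.459 -0.17   0.16   2.727]
  shift [  0.   0. 126.] turn 0.0 -> [ 0.459 -0.17   0.034  2.727]
```

Call:
servo_tool --moves '[50, -4, -3, 0, 0, 50, -4, -3, 20, 0, 50, -4, -3, 40, 0, 50, -4, -3, 60, 0, 50, -4, -3, 66, 0]'

```text
clock: 2.75
tool_pos: [0.4626, -0.1682, 0.0349]
tool_rot: [[-0.916, 0.402, 0.0], [0.402, 0.916, 0.0], [-0.0, 0.0, -1.0]]
wrist_force: [-0.7, -0.4, -0.9]
grip_width: 0.0502
grip_force: 0.0
```

Call:
servo_tool --moves '[50, 0, 0, 0, 0, 50, 0, 0, 0, 0, 14, 0, 0, 0, 0, 12, 0, 0, 0, 0, 12, 0, 0, 0, 0]' --squeeze 40

```text
clock: 3.17
tool_pos: [0.463, -0.1688, 0.0363]
tool_rot: [[-0.915, 0.403, 0.002], [0.403, 0.915, -0.0], [-0.002, 0.0, -1.0]]
wrist_force: [-1.0, 0.8, 14.1]
grip_width: 0.0148
grip_force: 44.3
```

Call:
servo_tool --moves '[10, 0, 0, 0, 0, 10, 0, 0, 0, 0, 10, 0, 0, 0, 0, 10, 0, 0, -30, 0, 10, 0, 0, -60, 0]'

```text
clock: 3.58
tool_pos: [0.4608, -0.1683, 0.0953]
tool_rot: [[-0.915, 0.403, -0.004], [0.403, 0.915, 0.0], [0.003, -0.001, -1.0]]
wrist_force: [0.9, -0.0, -0.6]
grip_width: 0.0149
grip_force: 41.8
```

Run:
```python
from plan import *
s=case(0,8)
go((.459,-.169,.2,2.727),(*s,.2,3.012),(*s,.1,3.012))
```

```text
t 3.58 at [ 0.4608 -0.1683  0.0953] psi 2.726 w 14.9 gf 41.8 F [ 0.9 -0.  -0.6] tilt [ 0.003 -0.001 -1.   ] q [-0.11  0.41  0.46  2.08 -0.28  0.71  1.69]
  shift [   1.4   -1.3 -104.7] turn -0.001 -> [ 0.459 -0.169  0.2    2.727]
  shift [120.  308.2  -0. ] turn -0.285 -> [0.473 0.161 0.2   3.012]
  shift [  0.   0. 100.] turn 0.0 -> [0.473 0.161 0.1   3.012]
```

Call:
servo_tool --moves '[10, 0, 0, -40, 0, 10, 0, 0, -80, 0, 10, 0, 0, -95, 0, 10, 10, 30, -95, 0, 10, 21, 65, -95, 0]'

```text
clock: 4.0
tool_pos: [0.4697, -0.1025, 0.1923]
tool_rot: [[-0.913, 0.408, 0.004], [0.408, 0.913, -0.001], [-0.004, 0.001, -1.0]]
wrist_force: [0.7, 1.6, -1.8]
grip_width: 0.0152
grip_force: 41.9
```

Call:
servo_tool --moves '[10, 14, 36, 0, 0, 10, 28, 72, 0, 0, 10, 42, 108, 0, 0, 10, 56, 144, 0, 0, 10, 68, 170, 0, 0]'

```text
clock: 4.42
tool_pos: [0.4752, 0.0859, 0.1907]
tool_rot: [[-0.916, 0.401, 0.001], [0.401, 0.916, 0.001], [-0.0, 0.001, -1.0]]
wrist_force: [0.7, 0.6, -2.4]
grip_width: 0.0152
grip_force: 41.9
```

Call:
servo_tool --moves '[10, 12, 30, 0, 0, 10, 22, 55, 0, -0.1, 10, 32, 72, 0, -0.2, 10, 32, 72, 0, -0.285, 10, 32, 72, 0, -0.285]'

```text
clock: 4.83
tool_pos: [0.4748, 0.1624, 0.1904]
tool_rot: [[-0.992, 0.123, -0.0], [0.123, 0.992, 0.0], [0.0, 0.0, -1.0]]
wrist_force: [-0.1, -0.2, -1.7]
grip_width: 0.015
grip_force: 41.9
```

Call:
servo_tool --moves '[10, 0, 0, 0, 0, 10, 0, 0, 20, 0, 10, 0, 0, 45, 0, 10, 0, 0, 60, 0, 10, 0, 0, 60, 0]'

```text
clock: 5.25
tool_pos: [0.4735, 0.1591, 0.1279]
tool_rot: [[-0.991, 0.134, -0.004], [0.134, 0.991, -0.003], [0.004, -0.003, -1.0]]
wrist_force: [0.0, -0.2, -2.4]
grip_width: 0.0156
grip_force: 41.8
```

```bash
cat >> h.py <<'E'
def held(c,zt):
    """box of colour c held above the case: top-face rectangle in case frame from the top camera"""
    from plan import C,YAW
    d=viewer.get_image("top"); W=cloud(d); W[~np.isfinite(W)]=-9
    R=np.array([[np.cos(YAW),-np.sin(YAW)],[np.sin(YAW),np.cos(YAW)]])
    for b in blobs(mask(d,c),15):
        p=W[b]
        if abs(np.median(p[:,0])-.48)>.12 or abs(np.median(p[:,1])-.16)>.2: continue
        for nm,q in (("top",p[abs(p[:,2]-zt)<.012]),("all",p)):
            if len(q)>8: 
                L=np.c_[(q[:,:2]-C)@R,q[:,2]]; print(c,nm,len(q),rect(L),"z",L[:,2].min().round(3),L[:,2].max().round(3))
E
python3 - <<'E'
from h import *
from plan import *
s=case(0,8)
go((*s,.12,3.012))
held("green",.155)
d=viewer.get_image("side")
cv2.imwrite("pics/s1.png",cv2.resize(d["frame"][150:330,180:340,::-1],None,fx=3,fy=3,interpolation=cv2.INTER_CUBIC))
E
```

```text
t 5.25 at [0.4735 0.1591 0.1279] psi 3.007 w 15.6 gf 41.8 F [ 0.  -0.2 -2.4] tilt [ 0.004 -0.003 -1.   ] q [-0.67  0.36  0.31  2.01 -0.15  0.79  1.16]
  shift [0.4 2.2 7.9] turn -0.005 -> [0.473 0.161 0.12  3.012]
green top 64 (array([-34.4,   5.1]), 28.7, 15.0, np.float32(-0.055)) z 0.144 0.155
green all 96 (array([-35.4, -12.4]), 109.1, 28.6, np.float32(1.507)) z 0.025 0.525
```

View pics/s1.png

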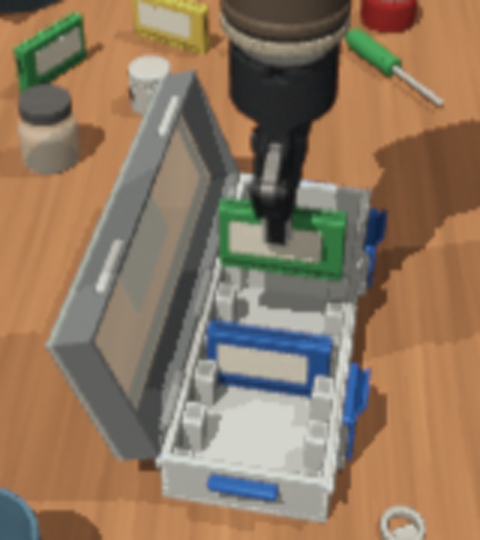

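The side crop shows the green box held level at (283,235), above slot 1 and in line with it. Next I'll insert it.

Call:
servo_tool --moves '[10, 0, 2, 0, 0, 10, 0, 2, 20, 0, 10, 0, 2, 35, 0, 10, 0, 2, 45, 0, 10, 0, 2, 50, 0]'

```text
clock: 5.77
tool_pos: [0.4756, 0.1632, 0.0801]
tool_rot: [[-0.992, 0.13, 0.0], [0.13, 0.992, 0.0], [-0.0, 0.0, -1.0]]
wrist_force: [0.0, -0.2, -1.5]
grip_width: 0.0153
grip_force: 41.9
```

Run:
```python
from h import *
from plan import *
s=case(0,8)
go((*s,.041,3.012))
held("green",.101)
```

```text
t 5.77 at [0.4756 0.1632 0.0801] psi 3.011 w 15.3 gf 41.9 F [ 0.  -0.2 -1.5] tilt [-0.  0. -1.] q [-0.65  0.44  0.28  2.05 -0.19  0.68  1.2 ]
  shift [ 2.  -2.  39.1] turn -0.001 -> [0.473 0.161 0.041 3.012]
green top 61 (array([-35.4,   9.6]), 25.5, 14.9, np.float32(0.078)) z 0.089 0.107
green all 84 (array([-36.2, -21.9]), 77.0, 26.0, np.float32(1.532)) z 0.068 0.482
```

Call:
servo_tool --moves '[10, 0, 0, 0, 0, 10, 0, -1, 10, 0, 10, 0, -1, 20, 0, 10, 0, -1, 28, 0, 10, 0, -1, 28, 0]'

```text
clock: 6.23
tool_pos: [0.4743, 0.1617, 0.0506]
tool_rot: [[-0.992, 0.129, -0.002], [0.129, 0.992, -0.001], [0.002, -0.001, -1.0]]
wrist_force: [-0.6, 0.4, -1.1]
grip_width: 0.0153
grip_force: 41.9
```

Call:
servo_tool --moves '[10, 0, 0, 4, 0, 10, 0, 0, 8, 0, 10, 0, 0, 11, 0, 10, 0, 0, 11, 0, 10, 0, 0, 11, 0]'

```text
clock: 6.65
tool_pos: [0.4755, 0.1622, 0.0413]
tool_rot: [[-0.992, 0.13, 0.0], [0.13, 0.992, 0.0], [-0.0, 0.0, -1.0]]
wrist_force: [-0.3, -0.6, -1.5]
grip_width: 0.0152
grip_force: 42.1
```

Call:
servo_tool --moves '[10, 0, 0, 1, 0, 10, 0, 0, 2, 0, 10, 0, 0, 3, 0, 10, 0, 0, 3, 0, 10, 0, 0, 3, 0]'

```text
clock: 7.07
tool_pos: [0.4756, 0.1622, 0.041]
tool_rot: [[-0.992, 0.13, 0.001], [0.13, 0.992, 0.002], [-0.001, 0.002, -1.0]]
wrist_force: [-13.1, -3.7, 45.7]
grip_width: 0.015
grip_force: 48.7
```

Call:
servo_tool --moves '[26, 0, 0, 0, 0, 26, 0, 0, 0, 0, 26, 0, 0, 0, 0, 26, 0, 0, -20, 0, 26, 0, 0, -40, 0]'

```text
clock: 7.48
tool_pos: [0.4744, 0.1617, 0.0777]
tool_rot: [[-0.992, 0.13, -0.003], [0.13, 0.992, -0.002], [0.002, -0.002, -1.0]]
wrist_force: [-0.2, 0.3, 0.5]
grip_width: 0.0259
grip_force: 0.0
```

Call:
servo_tool --moves '[50, 0, 0, -40, 0, 50, 0, 0, -80, 0, 50, 0, 0, -110, 0, 50, 0, 0, -110, 0, 50, 0, 0, -110, 0]'

```text
clock: 7.9
tool_pos: [0.4764, 0.1627, 0.1899]
tool_rot: [[-0.992, 0.129, 0.003], [0.129, 0.992, 0.002], [-0.003, 0.002, -1.0]]
wrist_force: [-0.8, -0.5, -0.8]
grip_width: 0.0503
grip_force: 0.0
```

Run:
```python
from h import *
from plan import *
held("green",.065)
go((.480,-.314,.2,3.012),(.480,-.314,.2,.43),(.480,-.314,.036,.43))
```

```text
green top 34 (array([37.4,  8. ]), 16.0, 15.4, np.float32(-0.201)) z 0.053 0.067
green all 45 (array([28.3, -8.5]), 73.0, 16.3, np.float32(1.028)) z 0.003 0.296
green top 119 (array([-23.7,   8.3]), 50.8, 16.2, np.float32(0.023)) z 0.054 0.068
green all 138 (array([-4095.3, -5150.7]), 13183.9, 55.0, np.float32(0.902)) z -9.0 0.259
t 7.95 at [0.4754 0.1623 0.1884] psi 3.012 w 50.3 gf 0.0 F [-0.8  0.4 -1. ] tilt [-0.001  0.001 -1.   ] q [-0.7   0.28  0.34  1.95 -0.12  0.93  1.13]
  shift [ -66.1 -471.7  -11.6] turn 0.0 -> [ 0.48  -0.314  0.2    3.012]
  shift [ 0.  0. -0.] turn 2.582 -> [ 0.48  -0.314  0.2    0.43 ]
  shift [  0.   0. 164.] turn 0.0 -> [ 0.48  -0.314  0.036  0.43 ]
```

Call:
servo_tool --moves '[50, -24, -170, -10, 0, 50, -24, -170, -10, 0, 50, -24, -170, -10, 0, 50, -24, -170, -10, 0, 50, -24, -170, -10, 0]'

```text
clock: 8.37
tool_pos: [0.4758, -0.0174, 0.1975]
tool_rot: [[-0.99, 0.138, -0.002], [0.138, 0.99, -0.003], [0.001, -0.003, -1.0]]
wrist_force: [-0.3, -0.9, 0.7]
grip_width: 0.0502
grip_force: 0.0
```

Call:
servo_tool --moves '[50, -24, -170, 0, 0, 50, -24, -170, 0, 0, 50, -24, -170, 0, 0, 50, -24, -170, 0, 0, 50, -24, -170, 0, 0]'

```text
clock: 8.78
tool_pos: [0.477, -0.1891, 0.1973]
tool_rot: [[-0.99, 0.138, -0.002], [0.138, 0.99, -0.004], [0.001, -0.004, -1.0]]
wrist_force: [-0.2, -0.1, -0.5]
grip_width: 0.0498
grip_force: 0.0
```

Call:
servo_tool --moves '[50, -18, -132, 0, 0.12, 50, -18, -132, 0, 0.24, 50, -18, -132, 0, 0.36, 50, -18, -132, 0, 0.48, 50, -18, -132, 0, 0.6]'

```text
clock: 9.2
tool_pos: [0.4778, -0.3184, 0.1968]
tool_rot: [[-0.737, 0.676, -0.003], [0.676, 0.737, -0.002], [0.001, -0.003, -1.0]]
wrist_force: [-0.1, 1.3, 0.5]
grip_width: 0.05
grip_force: 0.0
```

Call:
servo_tool --moves '[50, 0, 0, 0, 0.12, 50, 0, 0, 0, 0.24, 50, 0, 0, 0, 0.36, 50, 0, 0, 0, 0.48, 50, 0, 0, 0, 0.6]'

```text
clock: 9.62
tool_pos: [0.4791, -0.3137, 0.1966]
tool_rot: [[-0.232, 0.973, -0.003], [0.973, 0.232, 0.001], [0.001, -0.003, -1.0]]
wrist_force: [0.1, 0.1, -0.7]
grip_width: 0.0498
grip_force: 0.0
```

Call:
servo_tool --moves '[50, 0, 0, 0, 0.12, 50, 0, 0, 0, 0.24, 50, 0, 0, 0, 0.36, 50, 0, 0, 0, 0.48, 50, 0, 0, 0, 0.6]'

```text
clock: 10.03
tool_pos: [0.4792, -0.3137, 0.1967]
tool_rot: [[0.357, 0.934, -0.003], [0.934, -0.357, 0.001], [-0.0, -0.003, -1.0]]
wrist_force: [0.1, 0.5, 0.0]
grip_width: 0.0503
grip_force: 0.0
```

Call:
servo_tool --moves '[50, 0, 0, 0, 0.12, 50, 0, 0, 0, 0.24, 50, 0, 0, 0, 0.36, 50, 0, 0, 0, 0.48, 50, 0, 0, 0, 0.6]'

```text
clock: 10.45
tool_pos: [0.4792, -0.3137, 0.1967]
tool_rot: [[0.822, 0.569, -0.003], [0.569, -0.822, 0.0], [-0.002, -0.002, -1.0]]
wrist_force: [0.2, -0.3, -0.3]
grip_width: 0.0498
grip_force: 0.0
```

Call:
servo_tool --moves '[50, 0, 0, 20, 0.12, 50, 0, 0, 50, 0.18, 50, 0, 0, 80, 0.18, 50, 0, 0, 80, 0.18, 50, 0, 0, 80, 0.18]'

```text
clock: 10.87
tool_pos: [0.4784, -0.3136, 0.1167]
tool_rot: [[0.908, 0.418, -0.005], [0.418, -0.908, 0.001], [-0.004, -0.003, -1.0]]
wrist_force: [0.4, -0.4, 0.2]
grip_width: 0.05
grip_force: 0.0
```

```bash
cat >> h.py <<'E'
def wr(zlo,zhi,near,r=.08):
    d=viewer.get_image("wrist"); W=cloud(d); W[~np.isfinite(W)]=-9
    m=(W[...,2]>zlo)&(W[...,2]<zhi)&(np.hypot(W[...,0]-near[0],W[...,1]-near[1])<r)
    for b in blobs(m,150):
        p=W[b]; v,u=np.argwhere(b).mean(0)
        print("wrist",len(p),rect(p),p.mean(0).round(3),"px",int(u),int(v),"rgb",d["frame"][b].mean(0).astype(int))
E
python3 - <<'E'
from h import *
from plan import *
wr(.054,.07,(.48,-.314))
go((.480,-.314,.036,.43))
E
```

```text
wrist 3768 (array([ 481.4, -313.7]), 95.5, 16.0, np.float32(0.407)) [ 0.484 -0.312  0.06 ] px 258 198 rgb [224 156  68]
t 10.92 at [ 0.4792 -0.3146  0.1183] psi 0.431 w 50.2 gf 0.0 F [-0.2 -1.   0.5] tilt [-0.002 -0.001 -1.   ] q [-0.21  0.71  1.11  1.89 -0.75  1.03  0.08]
  shift [ 1.  -0.2 82.3] turn 0.001 -> [ 0.48  -0.314  0.036  0.43 ]
```

Call:
servo_tool --moves '[50, 2, 0, 20, 0.01, 50, 2, 0, 40, 0.01, 50, 2, 0, 60, 0.01, 50, 2, 0, 75, 0.01, 50, 2, 0, 81, 0.01]'

```text
clock: 11.33
tool_pos: [0.4816, -0.3134, 0.0367]
tool_rot: [[0.912, 0.41, -0.0], [0.41, -0.912, 0.0], [-0.0, -0.0, -1.0]]
wrist_force: [-0.8, 1.5, 0.3]
grip_width: 0.0499
grip_force: 0.0
```

Call:
servo_tool --moves '[50, 0, 0, 0, 0, 10, 0, 0, 0, 0, 10, 0, 0, 0, 0, 10, 0, 0, 0, 0, 10, 0, 0, 0, 0]' --squeeze 40

```text
clock: 11.75
tool_pos: [0.4821, -0.3141, 0.0385]
tool_rot: [[0.912, 0.409, 0.002], [0.409, -0.912, -0.001], [0.001, 0.001, -1.0]]
wrist_force: [-0.9, 0.5, 7.1]
grip_width: 0.0153
grip_force: 40.5
```

Call:
servo_tool --moves '[10, 0, 0, 0, 0, 10, 0, 0, -30, 0, 10, 0, 0, -60, 0, 10, 0, 0, -100, 0, 10, 0, 0, -155, 0]'

```text
clock: 12.17
tool_pos: [0.4806, -0.3131, 0.1802]
tool_rot: [[0.913, 0.409, -0.002], [0.409, -0.913, 0.001], [-0.001, -0.001, -1.0]]
wrist_force: [1.9, -0.1, -1.4]
grip_width: 0.0154
grip_force: 39.5
```

Run:
```python
from plan import *
s=case(0,92)
go((*s,.19,-.13))
```

```text
t 12.17 at [ 0.4806 -0.3131  0.1802] psi 0.421 w 15.4 gf 39.5 F [ 1.9 -0.1 -1.4] tilt [-0.001 -0.001 -1.   ] q [-0.26  0.65  1.19  1.82 -0.67  1.14  0.01]
  shift [ 231.3 -507.7   -9.8] turn 0.551 -> [ 0.484  0.245  0.19  -0.13 ]
```

Call:
servo_tool --moves '[10, 15, -34, 0, 0, 10, 31, -68, 0, 0, 10, 46, -102, 0, 0, 10, 62, -136, 0, 0, 10, 77, -169, 0, 0]'

```text
clock: 12.58
tool_pos: [0.4822, -0.126, 0.1791]
tool_rot: [[0.912, 0.409, 0.0], [0.409, -0.912, 0.001], [0.0, -0.001, -1.0]]
wrist_force: [0.3, 0.2, -1.7]
grip_width: 0.0148
grip_force: 39.7
```

Call:
servo_tool --moves '[10, 15, -34, 0, 0, 10, 31, -68, 0, 0, 10, 46, -102, 0, 0, 10, 62, -136, 0, 0, 10, 77, -169, 0, 0]'

```text
clock: 13.0
tool_pos: [0.4832, 0.0599, 0.1793]
tool_rot: [[0.912, 0.41, 0.0], [0.41, -0.912, 0.001], [0.001, -0.001, -1.0]]
wrist_force: [1.2, -0.8, -2.5]
grip_width: 0.0151
grip_force: 39.7
```

Call:
servo_tool --moves '[10, 15, -34, 0, 0.1, 10, 31, -68, 0, 0.22, 10, 46, -102, 0, 0.34, 10, 62, -136, 0, 0.46, 10, 77, -169, 0, 0.55]'

```text
clock: 13.42
tool_pos: [0.4842, 0.2459, 0.1793]
tool_rot: [[0.991, -0.134, -0.0], [-0.134, -0.991, 0.001], [-0.0, -0.001, -1.0]]
wrist_force: [1.4, -1.0, -2.0]
grip_width: 0.0148
grip_force: 39.6
```

Call:
servo_tool --moves '[10, 0, 0, 0, 0, 10, 0, 0, 20, 0, 10, 0, 0, 40, 0, 10, 0, 0, 60, 0, 10, 0, 0, 60, 0]'

```text
clock: 13.83
tool_pos: [0.4826, 0.2431, 0.1163]
tool_rot: [[0.992, -0.127, -0.004], [-0.127, -0.992, -0.002], [-0.004, 0.002, -1.0]]
wrist_force: [-0.2, -0.2, -1.9]
grip_width: 0.0153
grip_force: 39.6
```

```bash
sed -i 's/"orange":((6,150,120),(14,255,255))/"orange":((10,190,150),(18,255,255))/' h.py
python3 - <<'E'
from plan import *
from h import *
s=case(0,92)
go((*s,.0435,-.13))
held("orange",.15)
d=viewer.get_image("top"); W=cloud(d); m=(W[...,2]>.13)&(W[...,2]<.165)
R=np.array([[np.cos(YAW),-np.sin(YAW)],[np.sin(YAW),np.cos(YAW)]]); L=(W[...,:2]-C)@R*1000
m&=(abs(L[...,1]-92)<25)&(L[...,0]<-14)&(L[...,0]>-70)&(cv2.cvtColor(d["frame"],cv2.COLOR_RGB2HSV)[...,1]>120)
print(m.sum(),rect(L[m]/1000))
E
```

```text
t 13.83 at [0.4826 0.2431 0.1163] psi -0.128 w 15.3 gf 39.6 F [-0.2 -0.2 -1.9] tilt [-0.004  0.002 -1.   ] q [-1.32  0.72  1.2   1.97 -0.8   1.04 -1.45]
  shift [ 1.4 -1.8 72.8] turn 0.002 -> [ 0.484  0.245  0.044 -0.13 ]
orange top 9 (array([30.3, 89. ]), 17.7, 7.8, np.float32(0.178)) z 0.138 0.14
orange all 27 (array([24.7, 76.9]), 43.9, 13.7, np.float32(0.8)) z 0.132 0.247
orange all 48 (array([-34.3,  89.2]), 27.6, 13.1, np.float32(0.103)) z 0.133 0.141
93 (array([-33.3,  89.6]), 33.0, 16.5, np.float32(-0.031))
```

Call:
servo_tool --moves '[10, 1, -2, 15, 0, 10, 1, -2, 25, 0, 10, 1, -2, 33, 0, 10, 1, -2, 40, 0, 10, 1, -2, 40, 0]'

```text
clock: 14.35
tool_pos: [0.4854, 0.2452, 0.0782]
tool_rot: [[0.992, -0.128, -0.001], [-0.128, -0.992, -0.0], [-0.001, 0.001, -1.0]]
wrist_force: [-0.6, -0.2, -0.7]
grip_width: 0.0152
grip_force: 39.7
```

Call:
servo_tool --moves '[10, 0, 0, 0, 0, 10, 0, 0, 8, 0, 10, 0, 0, 16, 0, 10, 0, 0, 24, 0, 10, 0, 0, 30, 0]'

```text
clock: 14.77
tool_pos: [0.4856, 0.2454, 0.0479]
tool_rot: [[0.992, -0.128, -0.001], [-0.128, -0.992, -0.0], [-0.001, 0.0, -1.0]]
wrist_force: [0.1, -0.6, -1.4]
grip_width: 0.0151
grip_force: 39.7
```

Call:
servo_tool --moves '[10, 0, 0, 0, 0, 10, 0, 0, 1, 0, 10, 0, 0, 2, 0, 10, 0, 0, 2, 0, 10, 0, 0, 2, 0]'

```text
clock: 15.18
tool_pos: [0.4862, 0.2454, 0.0472]
tool_rot: [[0.992, -0.128, 0.0], [-0.128, -0.992, 0.0], [0.0, -0.0, -1.0]]
wrist_force: [-0.3, -0.3, -2.5]
grip_width: 0.0148
grip_force: 39.7
```

Call:
servo_tool --moves '[10, 0, 0, 1, 0, 10, 0, 0, 2, 0, 10, 0, 0, 3, 0, 10, 0, 0, 3, 0, 10, 0, 0, 3, 0]'

```text
clock: 15.6
tool_pos: [0.4859, 0.2454, 0.0439]
tool_rot: [[0.992, -0.128, -0.0], [-0.128, -0.992, -0.0], [-0.0, 0.0, -1.0]]
wrist_force: [-0.4, -0.9, -2.2]
grip_width: 0.0154
grip_force: 39.7
```

Call:
servo_tool --moves '[10, 0, 0, 1, 0, 10, 0, 0, 1, 0, 26, 0, 0, 1, 0, 26, 0, 0, 1, 0, 26, 0, 0, 1, 0]'

```text
clock: 16.02
tool_pos: [0.4861, 0.2454, 0.043]
tool_rot: [[0.992, -0.128, 0.0], [-0.128, -0.992, 0.0], [0.0, -0.0, -1.0]]
wrist_force: [-0.5, 0.2, -0.1]
grip_width: 0.0263
grip_force: 0.0
```

Call:
servo_tool --moves '[26, 0, 0, -20, 0, 26, 0, 0, -50, 0, 40, 0, 0, -90, 0, 50, 0, 0, -130, 0, 50, 0, 0, -155, 0]'

```text
clock: 16.43
tool_pos: [0.4871, 0.2448, 0.2012]
tool_rot: [[0.992, -0.129, 0.003], [-0.129, -0.992, -0.0], [0.003, -0.0, -1.0]]
wrist_force: [0.5, 0.6, 0.1]
grip_width: 0.0497
grip_force: 0.0
```

Run:
```python
from plan import *
from h import *
held("orange",.065)
d=viewer.get_image("top"); W=cloud(d); m=(W[...,2]>.054)&(W[...,2]<.085)
R=np.array([[np.cos(YAW),-np.sin(YAW)],[np.sin(YAW),np.cos(YAW)]]); L=(W[...,:2]-C)@R*1000
m&=(abs(L[...,1]-92)<25)&(abs(L[...,0])<52)
print(m.sum(),rect(L[m]/1000),np.percentile(W[m][:,2],[5,50,95]))
go((.607,-.309,.19,-.13),(.607,-.309,.19,-.449))
```

```text
orange top 76 (array([-23.7,  91. ]), 45.9, 10.7, np.float32(0.017)) z 0.056 0.071
orange all 77 (array([-27.7,  71.5]), 53.9, 46.1, np.float32(1.36)) z 0.056 0.25
154 (array([-0.6, 92.7]), 93.2, 16.0, np.float32(0.031)) [0.0574035  0.06334586 0.06732316]
t 16.53 at [0.4885 0.2455 0.2022] psi -0.129 w 49.9 gf 0.0 F [ 0.1 -0.3 -0.8] tilt [ 0.005 -0.004 -1.   ] q [-1.38  0.61  1.28  1.87 -0.64  1.15 -1.58]
  shift [188.7 534.7  12.2] turn 0.001 -> [ 0.607 -0.309  0.19  -0.13 ]
  shift [ 0.  0. -0.] turn 0.319 -> [ 0.607 -0.309  0.19  -0.449]
```

Call:
servo_tool --moves '[50, 63, 178, 4, 0, 50, 63, 178, 4, 0, 50, 63, 178, 4, 0, 50, 63, 178, 4, 0, 50, 63, 178, 4, 0]'

```text
clock: 16.95
tool_pos: [0.5256, 0.0558, 0.194]
tool_rot: [[0.991, -0.132, 0.001], [-0.132, -0.991, -0.001], [0.001, 0.001, -1.0]]
wrist_force: [-0.4, -0.6, -0.1]
grip_width: 0.0496
grip_force: 0.0
```

Call:
servo_tool --moves '[50, 63, 178, 4, 0, 50, 63, 178, 4, 0, 50, 63, 178, 4, 0, 50, 63, 178, 4, 0, 50, 63, 178, 4, 0]'

```text
clock: 17.37
tool_pos: [0.565, -0.1292, 0.1899]
tool_rot: [[0.991, -0.132, 0.0], [-0.132, -0.991, -0.002], [0.001, 0.002, -1.0]]
wrist_force: [-0.0, -0.5, -0.7]
grip_width: 0.0501
grip_force: 0.0
```

Call:
servo_tool --moves '[50, 63, 178, 4, 0.1, 50, 63, 178, 4, 0.2, 50, 63, 178, 4, 0.32, 50, 63, 178, 4, 0.32, 50, 63, 178, 4, 0.32]'

```text
clock: 17.78
tool_pos: [0.604, -0.3136, 0.1849]
tool_rot: [[0.899, -0.438, -0.001], [-0.438, -0.899, -0.002], [-0.0, 0.003, -1.0]]
wrist_force: [-0.6, 0.0, 0.5]
grip_width: 0.0499
grip_force: 0.0
```

Call:
servo_tool --moves '[50, 0, 0, 30, 0, 50, 0, 0, 60, 0, 50, 0, 0, 75, 0, 50, 0, 0, 75, 0, 50, 0, 0, 75, 0]'

```text
clock: 18.2
tool_pos: [0.6049, -0.3078, 0.1105]
tool_rot: [[0.901, -0.433, -0.002], [-0.433, -0.901, 0.001], [-0.002, 0.0, -1.0]]
wrist_force: [-0.2, -0.6, 0.2]
grip_width: 0.0501
grip_force: 0.0
```

Run:
```python
from h import *
from plan import *
wr(.054,.07,(.607,-.309))
go((.607,-.309,.036,-.449))
```

```text
wrist 4042 (array([ 609.5, -308.8]), 96.2, 16.1, np.float32(-0.448)) [ 0.613 -0.31   0.06 ] px 255 196 rgb [227 209  84]
t 18.25 at [ 0.6054 -0.3085  0.1119] psi -0.448 w 49.8 gf 0.0 F [0.3 0.4 0. ] tilt [ 0.001  0.    -1.   ] q [-0.18  0.84  1.03  1.61 -0.78  1.15 -0.98]
  shift [ 1.6 -0.2 75.9] turn 0.001 -> [ 0.607 -0.309  0.036 -0.449]
```

Call:
servo_tool --moves '[50, 3, 0, 20, 0, 50, 3, 0, 40, 0, 50, 3, 0, 60, 0, 50, 3, 0, 70, 0, 50, 3, 0, 71, 0]'

```text
clock: 18.67
tool_pos: [0.6078, -0.309, 0.0394]
tool_rot: [[0.902, -0.433, -0.001], [-0.433, -0.902, 0.001], [-0.001, -0.0, -1.0]]
wrist_force: [0.7, -0.2, 0.9]
grip_width: 0.05
grip_force: 0.0
```

Call:
servo_tool --moves '[50, 0, 0, 0, 0, 10, 0, 0, 0, 0, 10, 0, 0, 0, 0, 10, 0, 0, 0, 0, 10, 0, 0, 0, 0]' --squeeze 40

```text
clock: 19.08
tool_pos: [0.6085, -0.3103, 0.0414]
tool_rot: [[0.901, -0.433, 0.002], [-0.433, -0.901, -0.001], [0.002, 0.0, -1.0]]
wrist_force: [-0.7, 1.1, 7.1]
grip_width: 0.0152
grip_force: 40.7
```

Call:
servo_tool --moves '[10, 0, 0, 0, 0, 10, 0, 0, -30, 0, 10, 0, 0, -60, 0, 10, 0, 0, -100, 0, 10, 0, 0, -150, 0]'

```text
clock: 19.5
tool_pos: [0.607, -0.3092, 0.1825]
tool_rot: [[0.901, -0.434, -0.002], [-0.434, -0.901, 0.001], [-0.002, 0.0, -1.0]]
wrist_force: [1.5, -0.9, -0.6]
grip_width: 0.0152
grip_force: 39.4
```

Run:
```python
from plan import *
s=case(0,-34)
go((*s,.19,-.13))
```

```text
t 19.5 at [ 0.607  -0.3092  0.1825] psi -0.449 w 15.2 gf 39.4 F [ 1.5 -0.9 -0.6] tilt [-0.002  0.    -1.   ] q [-0.2   0.78  1.08  1.53 -0.71  1.27 -1.03]
  shift [-311.5 -326.2   -7.5] turn -0.319 -> [ 0.468  0.12   0.19  -0.13 ]
```

Call:
servo_tool --moves '[10, -25, -26, 0, 0, 10, -50, -52, 0, 0, 10, -75, -78, 0, 0, 10, -100, -104, 0, 0, 10, -125, -130, 0, 0]'

```text
clock: 19.92
tool_pos: [0.5506, -0.1369, 0.1818]
tool_rot: [[0.901, -0.434, 0.0], [-0.434, -0.901, 0.001], [-0.0, -0.001, -1.0]]
wrist_force: [-0.1, 1.0, -0.4]
grip_width: 0.0149
grip_force: 39.5
```

Call:
servo_tool --moves '[10, -25, -26, 0, 0, 10, -50, -52, 0, 0, 10, -75, -78, 0, 0, 10, -100, -104, 0, 0, 10, -125, -130, 0, 0]'

```text
clock: 20.33
tool_pos: [0.4945, 0.0321, 0.1821]
tool_rot: [[0.9, -0.436, 0.001], [-0.436, -0.9, -0.002], [0.002, 0.002, -1.0]]
wrist_force: [1.9, 0.5, -1.3]
grip_width: 0.0147
grip_force: 49.3
```

Call:
servo_tool --moves '[10, -25, -26, 0, -0.1, 10, -50, -52, 0, -0.2, 10, -62, -66, 0, -0.3, 10, -62, -66, 0, -0.32, 10, -62, -66, 0, -0.32]'

```text
clock: 20.75
tool_pos: [0.4676, 0.1204, 0.1819]
tool_rot: [[0.992, -0.125, 0.0], [-0.125, -0.992, 0.001], [-0.0, -0.001, -1.0]]
wrist_force: [0.3, -0.7, -1.3]
grip_width: 0.015
grip_force: 49.3
```

Call:
servo_tool --moves '[10, 0, 0, 0, 0, 10, 0, 0, 20, 0, 10, 0, 0, 40, 0, 10, 0, 0, 60, 0, 10, 0, 0, 60, 0]'

```text
clock: 21.17
tool_pos: [0.4665, 0.1175, 0.1193]
tool_rot: [[0.991, -0.132, -0.003], [-0.132, -0.991, -0.002], [-0.003, 0.002, -1.0]]
wrist_force: [-1.1, 0.3, -1.2]
grip_width: 0.0146
grip_force: 49.3
```

```bash
cat >> h.py <<'E'
def slab(yc,zlo,zhi,xlo=-60,xhi=60):
    from plan import C,YAW
    d=viewer.get_image("top"); W=cloud(d); m=(W[...,2]>zlo)&(W[...,2]<zhi)
    R=np.array([[np.cos(YAW),-np.sin(YAW)],[np.sin(YAW),np.cos(YAW)]]); L=(W[...,:2]-C)@R*1000
    m&=(abs(L[...,1]-yc)<20)&(L[...,0]<xhi)&(L[...,0]>xlo)&(cv2.cvtColor(d["frame"],cv2.COLOR_RGB2HSV)[...,1]>110)
    print("slab",m.sum(),rect(L[m]/1000),np.percentile(W[m][:,2],[5,50,95]).round(3))
E
python3 - <<'E'
from plan import *
from h import *
s=case(0,-34)
go((*s,.0464,-.13))
held("yellow",.14); slab(-34,.12,.16,-60,-14)
E
```

```text
t 21.17 at [0.4665 0.1175 0.1193] psi -0.133 w 14.6 gf 49.3 F [-1.1  0.3 -1.2] tilt [-0.003  0.002 -1.   ] q [-1.14  0.55  1.12  2.1  -0.65  0.89 -1.34]
  shift [ 1.1 -2.5 72.9] turn -0.003 -> [ 0.468  0.12   0.046 -0.13 ]
yellow top 52 (array([-38.9, -36.8]), 19.6, 15.2, np.float32(0.123)) z 0.13 0.137
yellow all 59 (array([-35.5, -44.5]), 33.4, 19.2, np.float32(-1.009)) z 0.13 0.31
slab 63 (array([-36. , -37.1]), 25.0, 15.9, np.float32(0.041)) [0.128 0.136 0.139]
```

Call:
servo_tool --moves '[10, 1, -2, 15, 0, 10, 1, -2, 25, 0, 10, 1, -2, 33, 0, 10, 1, -2, 40, 0, 10, 1, -2, 40, 0]'

```text
clock: 21.68
tool_pos: [0.4687, 0.1209, 0.0809]
tool_rot: [[0.992, -0.128, -0.001], [-0.128, -0.992, -0.0], [-0.001, 0.001, -1.0]]
wrist_force: [0.3, -0.2, -1.7]
grip_width: 0.0148
grip_force: 49.3
```

Call:
servo_tool --moves '[10, 0, 0, 0, 0, 10, 0, 0, 8, 0, 10, 0, 0, 16, 0, 10, 0, 0, 24, 0, 10, 0, 0, 28, 0]'

```text
clock: 22.1
tool_pos: [0.4687, 0.1212, 0.0525]
tool_rot: [[0.992, -0.128, -0.001], [-0.128, -0.992, -0.0], [-0.001, 0.0, -1.0]]
wrist_force: [-0.1, 0.1, -1.2]
grip_width: 0.0147
grip_force: 49.3
```

Call:
servo_tool --moves '[10, 0, 0, 0, 0, 10, 0, 0, 0, 0, 10, 0, 0, 1, 0, 10, 0, 0, 2, 0, 10, 0, 0, 2, 0]'

```text
clock: 22.52
tool_pos: [0.4693, 0.1212, 0.0517]
tool_rot: [[0.992, -0.128, 0.0], [-0.128, -0.992, 0.0], [0.0, -0.0, -1.0]]
wrist_force: [0.6, 0.2, -2.4]
grip_width: 0.0146
grip_force: 49.3
```

Run:
```python
from plan import *
s=case(0,-34)
go((*s,.0464,-.13))
```

```text
t 22.52 at [0.4693 0.1212 0.0517] psi -0.128 w 14.6 gf 49.3 F [ 0.6  0.2 -2.4] tilt [ 0. -0. -1.] q [-1.03  0.64  0.97  2.15 -0.8   0.76 -1.23]
  shift [-1.2  1.6  5.3] turn 0.002 -> [ 0.468  0.12   0.046 -0.13 ]
```

Call:
servo_tool --moves '[10, 0, 0, 1, 0, 10, 0, 0, 2, 0, 10, 0, 0, 4, 0, 10, 0, 0, 4, 0, 10, 0, 0, 4, 0]'

```text
clock: 22.93
tool_pos: [0.47, 0.121, 0.0481]
tool_rot: [[0.992, -0.128, 0.002], [-0.128, -0.992, 0.0], [0.001, -0.0, -1.0]]
wrist_force: [1.3, -0.5, 6.1]
grip_width: 0.015
grip_force: 50.4
```

Call:
servo_tool --moves '[24, 0, 0, 0, 0, 24, 0, 0, 0, 0, 24, 0, 0, 0, 0, 24, 0, 0, 0, 0, 24, 0, 0, -10, 0]'

```text
clock: 23.35
tool_pos: [0.4682, 0.121, 0.0568]
tool_rot: [[0.992, -0.128, -0.002], [-0.128, -0.992, -0.001], [-0.002, 0.001, -1.0]]
wrist_force: [0.1, -0.3, -0.3]
grip_width: 0.0241
grip_force: 0.0
```

Call:
servo_tool --moves '[26, 0, 0, -20, 0, 26, 0, 0, -50, 0, 40, 0, 0, -90, 0, 70, 0, 0, -130, 0, 70, 0, 0, -140, 0]'

```text
clock: 23.77
tool_pos: [0.4715, 0.1203, 0.2028]
tool_rot: [[0.992, -0.13, 0.005], [-0.13, -0.992, 0.001], [0.005, -0.002, -1.0]]
wrist_force: [1.6, -0.4, 0.5]
grip_width: 0.0613
grip_force: 0.0
```

Run:
```python
from plan import *
from h import *
slab(-34,.054,.085); slab(8,.054,.085)
d=viewer.get_image("top"); W=cloud(d)
for n,(u,v),zl in [("piston",(309,173),(.043,.056)),("bowl",(94,220),(.015,.04))]:
    s=np.zeros(W.shape[:2],bool); s[v-45:v+45,u-45:u+45]=1
    hsv=cv2.cvtColor(d["frame"],cv2.COLOR_RGB2HSV)
    for b in blobs(s&(W[...,2]>zl[0])&(W[...,2]<zl[1]),40):
        p=W[b]; print(n,len(p),rect(p),np.round(p.mean(0),3),"px",np.argwhere(b).mean(0).astype(int)[::-1])
go((.6165,-.182,.19,-.13))
```

```text
slab 139 (array([  2. , -32.9]), 95.3, 16.4, np.float32(-0.001)) [0.059 0.064 0.067]
slab 65 (array([-35.4,   7.1]), 27.0, 15.0, np.float32(0.081)) [0.058 0.064 0.068]
piston 40 (array([ 723.5, -236.5]), 70.9, 3.9, np.float32(0.994)) [ 0.724 -0.235  0.049] px [327 133]
piston 55 (array([692.2, -89.9]), 55.5, 23.0, np.float32(-1.196)) [ 0.688 -0.086  0.049] px [272 146]
piston 209 (array([ 616.6, -181.3]), 44.0, 40.9, np.float32(-0.001)) [ 0.616 -0.182  0.048] px [308 172]
bowl 61 (array([608.5, 408.2]), 46.8, 25.5, np.float32(-0.62)) [0.606 0.407 0.026] px [ 95 179]
t 23.92 at [0.4694 0.1216 0.1985] psi -0.128 w 70.3 gf 0.0 F [-1.   1.6 -0.1] tilt [ 0.001 -0.002 -1.   ] q [-1.26  0.45  1.25  2.01 -0.5   1.04 -1.47]
  shift [184.5 282.4   8.5] turn 0.002 -> [ 0.616 -0.182  0.19  -0.13 ]
```

Call:
servo_tool --moves '[70, 92, 141, 4, 0, 70, 92, 141, 4, 0, 70, 92, 141, 4, 0, 70, 92, 141, 4, 0, 70, 92, 141, 4, 0]'

```text
clock: 24.33
tool_pos: [0.5432, -0.0406, 0.1934]
tool_rot: [[0.99, -0.14, 0.001], [-0.14, -0.99, -0.005], [0.002, 0.004, -1.0]]
wrist_force: [-0.7, -1.3, 0.4]
grip_width: 0.07
grip_force: 0.0
```

Call:
servo_tool --moves '[70, 92, 141, 4, 0, 70, 92, 141, 4, 0, 70, 92, 141, 4, 0, 70, 92, 141, 4, 0, 70, 92, 141, 4, 0]'

```text
clock: 24.75
tool_pos: [0.6149, -0.1916, 0.1883]
tool_rot: [[0.991, -0.137, -0.001], [-0.137, -0.991, -0.005], [-0.001, 0.005, -1.0]]
wrist_force: [-1.5, -0.2, 0.9]
grip_width: 0.0699
grip_force: 0.0
```

Call:
servo_tool --moves '[70, 0, 0, 30, 0, 70, 0, 0, 60, 0, 70, 0, 0, 75, 0, 70, 0, 0, 75, 0, 70, 0, 0, 75, 0]'

```text
clock: 25.17
tool_pos: [0.6143, -0.1819, 0.1131]
tool_rot: [[0.992, -0.129, -0.003], [-0.129, -0.992, 0.001], [-0.003, -0.0, -1.0]]
wrist_force: [-0.2, -0.9, 0.9]
grip_width: 0.0701
grip_force: 0.0
```

Run:
```python
from h import *
from plan import *
wr(.044,.06,(.6165,-.182),.06)
go((.6165,-.182,.026,-.128))
slab(8,.054,.085)
d=viewer.get_image("top"); W=cloud(d)
s=(W[...,2]>.015)&(W[...,2]<.04)&(abs(W[...,0]-.5)<.13)&(W[...,1]>.34)&(W[...,1]<.5)
for b in blobs(s,30):
    p=W[b]; print("bowl",len(p),rect(p),np.round(p.mean(0),3),"px",np.argwhere(b).mean(0).astype(int)[::-1])
cv2.imwrite("pics/top2.png",cv2.resize(d["frame"][100:290,30:400,::-1],None,fx=2,fy=2,interpolation=cv2.INTER_CUBIC))
```

```text
wrist 3830 (array([ 618.8, -181.8]), 45.5, 45.2, np.float32(-0.149)) [ 0.62  -0.182  0.049] px 255 195 rgb [230 230 215]
t 25.22 at [ 0.6152 -0.1823  0.1145] psi -0.129 w 69.7 gf 0.0 F [-0.9  0.1  1. ] tilt [-0.001  0.    -1.   ] q [-0.36  0.74  0.94  1.71 -0.68  1.05 -0.89]
  shift [ 1.2 -0.5 88.5] turn -0.001 -> [ 0.616 -0.182  0.026 -0.128]Traceback (most recent call last):
  File "<stdin>", line 5, in <module>
  File "h.py", line 45, in slab
    print("slab",m.sum(),rect(L[m]/1000),np.percentile(W[m][:,2],[5,50,95]).round(3))
                                         ~~~~~~~~~~~~~^^^^^^^^^^^^^^^^^^^^^
    return _quantile_unchecked(
        a, q, axis, out, overwrite_input, method, keepdims, weights)
    return _ureduce(a,
                    func=_quantile_ureduce_func,
    ...<5 lines>...
                    overwrite_input=overwrite_input,
                    method=method)
    r = func(a, **kwargs)
    result = _quantile(arr,
                       quantiles=q,
    ...<2 lines>...
                       out=out,
                       weights=wgt)
    slices_having_nans = np.isnan(arr[-1, ...])
                                  ~~~^^^^^^^^^
IndexError: index -1 is out of bounds for axis 0 with size 0
```

Call:
servo_tool --moves '[70, 3, 0, 25, 0, 70, 3, 0, 50, 0, 70, 3, 0, 70, 0, 70, 3, 0, 84, 0, 70, 3, 0, 87, 0]'

```text
clock: 25.68
tool_pos: [0.618, -0.1819, 0.0263]
tool_rot: [[0.992, -0.128, -0.002], [-0.128, -0.992, 0.001], [-0.002, -0.0, -1.0]]
wrist_force: [0.2, 0.3, -1.0]
grip_width: 0.0702
grip_force: 0.0
```

Call:
servo_tool --moves '[70, 0, 0, 0, 0, 40, 0, 0, 0, 0, 40, 0, 0, 0, 0, 40, 0, 0, 0, 0, 40, 0, 0, 0, 0]' --squeeze 40

```text
clock: 26.1
tool_pos: [0.6195, -0.183, 0.0295]
tool_rot: [[0.992, -0.128, 0.002], [-0.128, -0.992, -0.001], [0.003, 0.0, -1.0]]
wrist_force: [-0.9, 0.8, 4.7]
grip_width: 0.0446
grip_force: 40.3
```

Call:
servo_tool --moves '[40, 0, 0, 0, 0, 40, 0, 0, -30, 0, 40, 0, 0, -60, 0, 40, 0, 0, -100, 0, 40, 0, 0, -150, 0]'

```text
clock: 26.52
tool_pos: [0.6178, -0.1823, 0.171]
tool_rot: [[0.992, -0.128, -0.001], [-0.128, -0.992, 0.0], [-0.001, 0.0, -1.0]]
wrist_force: [0.9, 0.7, -1.2]
grip_width: 0.0446
grip_force: 41.7
```

Run:
```python
from plan import *
s=case(22,-107)
go((*s,.18,-.13))
```

```text
t 26.52 at [ 0.6178 -0.1823  0.171 ] psi -0.129 w 44.6 gf 41.7 F [ 0.9  0.7 -1.2] tilt [-0.001  0.    -1.   ] q [-0.39  0.69  0.99  1.65 -0.62  1.15 -0.94]
  shift [-165.6 -207.3   -9. ] turn 0.001 -> [ 0.48   0.045  0.18  -0.13 ]
```

Call:
servo_tool --moves '[40, -23, -28, 0, 0, 40, -46, -56, 0, 0, 40, -69, -84, 0, 0, 40, -92, -112, 0, 0, 40, -115, -140, 0, 0]'

```text
clock: 26.93
tool_pos: [0.5214, -0.0278, 0.17]
tool_rot: [[0.992, -0.128, 0.001], [-0.128, -0.992, 0.001], [0.001, -0.001, -1.0]]
wrist_force: [0.5, 0.1, -1.3]
grip_width: 0.0447
grip_force: 42.0
```

Call:
servo_tool --moves '[40, -23, -28, 0, 0, 40, -46, -56, 0, 0, 40, -51, -67, 0, 0, 40, -51, -67, 0, 0, 40, -51, -67, 0, 0]'

```text
clock: 27.35
tool_pos: [0.4806, 0.0449, 0.17]
tool_rot: [[0.992, -0.126, 0.001], [-0.126, -0.992, 0.001], [0.001, -0.001, -1.0]]
wrist_force: [0.2, -0.1, -2.3]
grip_width: 0.0447
grip_force: 42.0
```

Call:
servo_tool --moves '[40, 0, 0, 20, 0, 40, 0, 0, 40, 0, 40, 0, 0, 60, 0, 40, 0, 0, 75, 0, 40, 0, 0, 75, 0]'

```text
clock: 27.77
tool_pos: [0.4797, 0.0424, 0.0927]
tool_rot: [[0.991, -0.13, -0.002], [-0.131, -0.991, -0.001], [-0.002, 0.001, -1.0]]
wrist_force: [-0.3, -0.5, -1.6]
grip_width: 0.0445
grip_force: 41.9
```

Run:
```python
from plan import *
from h import *
s=case(22,-107)
go((*s,.0345,-.13))
d=viewer.get_image("top"); W=cloud(d)
s=(W[...,2]>.012)&(W[...,2]<.04)&(abs(W[...,0]-.5)<.13)&(W[...,1]>.34)&(W[...,1]<.5)
for b in blobs(s,30):
    p=W[b]; print("bowl",len(p),rect(p),np.round(p.mean(0),3),"px",np.argwhere(b).mean(0).astype(int)[::-1])
cv2.imwrite("pics/top2.png",cv2.resize(d["frame"][100:290,30:400,::-1],None,fx=2,fy=2,interpolation=cv2.INTER_CUBIC))
```

```text
t 27.77 at [0.4797 0.0424 0.0927] psi -0.131 w 44.5 gf 41.9 F [-0.3 -0.5 -1.6] tilt [-0.002  0.001 -1.   ] q [-0.92  0.57  1.03  2.12 -0.68  0.82 -1.17]
  shift [ 0.3 -2.2 58.2] turn -0.001 -> [ 0.48   0.045  0.034 -0.13 ]
bowl 88 (array([614.4, 403.5]), 60.0, 28.9, np.float32(-0.656)) [0.611 0.4   0.026] px [ 98 177]
bowl 143 (array([494. , 408.5]), 34.4, 32.9, np.float32(0.59)) [0.493 0.407 0.026] px [ 93 219]
```

View pics/top2.png

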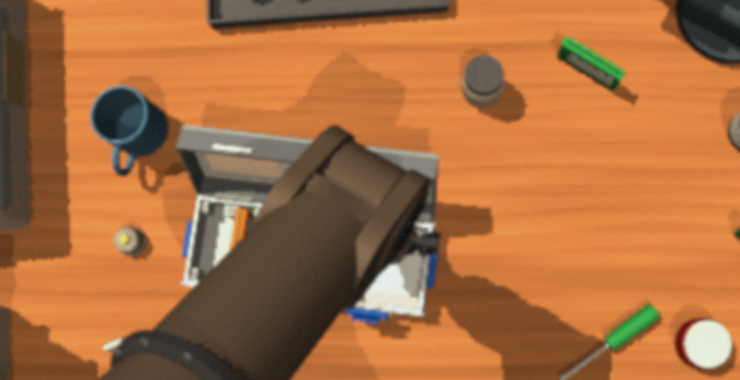

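The top crop shows the bowl still at (130,241) and the arm over the case. I'll lower the piston into the back of the bay.

Call:
servo_tool --moves '[40, 0, -1, 15, 0, 40, 0, -1, 30, 0, 40, 0, -1, 42, 0, 40, 0, -1, 50, 0, 40, 0, -1, 54, 0]'

```text
clock: 28.23
tool_pos: [0.4812, 0.0444, 0.0405]
tool_rot: [[0.992, -0.129, 0.001], [-0.129, -0.992, -0.0], [0.001, -0.0, -1.0]]
wrist_force: [-0.0, 0.1, -1.8]
grip_width: 0.0445
grip_force: 41.9
```

Call:
servo_tool --moves '[40, 0, 0, 1, 0, 40, 0, 0, 2, 0, 40, 0, 0, 3, 0, 40, 0, 0, 4, 0, 40, 0, 0, 4, 0]'

```text
clock: 28.65
tool_pos: [0.4808, 0.0452, 0.0365]
tool_rot: [[0.992, -0.128, 0.001], [-0.128, -0.992, 0.0], [0.0, -0.0, -1.0]]
wrist_force: [-0.2, 0.3, -2.2]
grip_width: 0.0446
grip_force: 41.9
```

Call:
servo_tool --moves '[40, 0, 0, 1, 0, 40, 0, 0, 2, 0, 40, 0, 0, 2, 0, 56, 0, 0, 2, 0, 56, 0, 0, 2, 0]'

```text
clock: 29.07
tool_pos: [0.4807, 0.045, 0.0344]
tool_rot: [[0.992, -0.128, 0.0], [-0.128, -0.992, -0.0], [0.0, -0.0, -1.0]]
wrist_force: [-1.0, -0.9, -0.0]
grip_width: 0.0558
grip_force: 0.0
```

Call:
servo_tool --moves '[56, 0, 0, 0, 0, 56, 0, 0, -20, 0, 56, 0, 0, -50, 0, 56, 0, 0, -90, 0, 56, 0, 0, -131, 0]'

```text
clock: 29.48
tool_pos: [0.4796, 0.0444, 0.1663]
tool_rot: [[0.992, -0.129, -0.002], [-0.129, -0.992, -0.001], [-0.002, 0.002, -1.0]]
wrist_force: [1.4, 2.0, 1.3]
grip_width: 0.0558
grip_force: 0.0
```

Run:
```python
from plan import *
from h import *
go((.494,.408,.18,-.13))
d=viewer.get_image("wrist"); W=cloud(d)
cv2.imwrite("pics/w1.png",d["frame"][:,:,::-1])
R=np.array([[np.cos(YAW),-np.sin(YAW)],[np.sin(YAW),np.cos(YAW)]]); L=(W[...,:2]-C)@R*1000
m=(abs(L[...,0])<54)&(L[...,1]<-62)&(L[...,1]>-152)&(W[...,2]>.045)&(W[...,2]<.075)
for b in blobs(m,100): print("piston",b.sum(),rect(L[b]/1000),np.percentile(W[b][:,2],[5,50,95]).round(3))
```

```text
t 29.48 at [0.4796 0.0444 0.1663] psi -0.129 w 55.8 gf 0.0 F [1.4 2.  1.3] tilt [-0.002  0.002 -1.   ] q [-1.04  0.47  1.17  2.05 -0.53  0.97 -1.29]
  shift [ -32.6 -362.4  -13.7] turn 0.001 -> [ 0.494  0.408  0.18  -0.13 ]
piston 2638 (array([  21.5, -104.7]), 45.3, 45.3, np.float32(0.987)) [0.053 0.054 0.056]
```

View pics/w1.png

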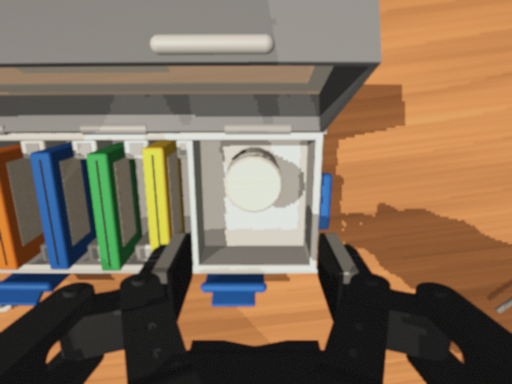

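The wrist view shows the piston upright in the bay at (253,181), with orange, blue, green and yellow seated in their slots. The bowl is next.

Call:
servo_tool --moves '[70, -16, -181, -10, 0, 70, -16, -181, -10, 0, 70, -16, -181, -10, 0, 70, -16, -181, -10, 0, 70, -16, -181, -10, 0]'

```text
clock: 29.95
tool_pos: [0.4873, 0.2336, 0.1749]
tool_rot: [[0.993, -0.121, -0.0], [-0.121, -0.993, 0.002], [-0.0, -0.002, -1.0]]
wrist_force: [-0.1, 0.3, -1.0]
grip_width: 0.07
grip_force: 0.0
```

Call:
servo_tool --moves '[70, -16, -181, 0, -0.12, 70, -16, -181, 0, -0.24, 70, -16, -181, 0, -0.36, 70, -16, -181, 0, -0.48, 70, -16, -181, 0, -0.6]'

```text
clock: 30.37
tool_pos: [0.4933, 0.4156, 0.1743]
tool_rot: [[0.885, 0.466, -0.001], [0.466, -0.885, 0.002], [0.0, -0.002, -1.0]]
wrist_force: [-0.9, 0.4, -0.5]
grip_width: 0.0703
grip_force: 0.0
```

Call:
servo_tool --moves '[70, 0, 0, 20, -0.12, 70, 0, 0, 40, -0.24, 70, 0, 0, 60, -0.36, 70, 0, 0, 70, -0.48, 70, 0, 0, 70, -0.6]'

```text
clock: 30.78
tool_pos: [0.4936, 0.4073, 0.1024]
tool_rot: [[0.473, 0.881, -0.003], [0.881, -0.473, -0.003], [-0.004, -0.001, -1.0]]
wrist_force: [-0.5, -0.4, -1.3]
grip_width: 0.0696
grip_force: 0.0
```

Run:
```python
from h import *
from plan import *
go((.494,.408,.012,1.07))
wr(.008,.05,(.494,.408),.07)
```

```text
t 30.78 at [0.4936 0.4073 0.1024] psi 1.078 w 69.6 gf 0.0 F [-0.5 -0.4 -1.3] tilt [-0.004 -0.001 -1.   ] q [-1.22  0.67  0.71  1.71 -0.52  0.96 -0.8 ]
  shift [ 0.8  0.1 90.4] turn 0.008 -> [0.494 0.408 0.012 1.07 ]
wrist 2437 (array([496.2, 412.6]), 38.0, 35.7, np.float32(-0.636)) [0.497 0.415 0.027] px 254 188 rgb [189 171 142]
```

Call:
servo_tool --moves '[70, 3, 0, 25, 0, 70, 3, 0, 50, 0, 70, 3, 0, 75, 0, 70, 3, 0, 90, 0, 70, 3, 0, 95, 0]'

```text
clock: 31.25
tool_pos: [0.4954, 0.4099, 0.008]
tool_rot: [[0.48, 0.877, -0.002], [0.877, -0.48, -0.002], [-0.003, -0.001, -1.0]]
wrist_force: [0.2, -0.2, -0.1]
grip_width: 0.0699
grip_force: 0.0
```

Call:
servo_tool --moves '[70, 0, 0, 0, 0, 36, 0, 0, 0, 0, 36, 0, 0, 0, 0, 36, 0, 0, 0, 0, 36, 0, 0, 0, 0]' --squeeze 40

```text
clock: 31.67
tool_pos: [0.4976, 0.4115, 0.0121]
tool_rot: [[0.479, 0.878, 0.002], [0.878, -0.479, 0.002], [0.003, 0.001, -1.0]]
wrist_force: [-1.0, -0.9, 6.6]
grip_width: 0.0408
grip_force: 40.3
```

Call:
servo_tool --moves '[36, 0, 0, 0, 0, 36, 0, 0, -30, 0, 36, 0, 0, -70, 0, 36, 0, 0, -110, 0, 36, 0, 0, -150, 0]'

```text
clock: 32.08
tool_pos: [0.4964, 0.4105, 0.1626]
tool_rot: [[0.479, 0.878, 0.0], [0.878, -0.479, -0.0], [0.0, 0.0, -1.0]]
wrist_force: [1.0, 1.1, -0.2]
grip_width: 0.0407
grip_force: 40.8
```

Run:
```python
from plan import *
from h import *
s=case(-27,-107)
go((*s,.18,1.07),(*s,.18,-.13))
d=viewer.get_image("wrist")
cv2.imwrite("pics/w2.png",d["frame"][:,:,::-1])
```

```text
t 32.08 at [0.4964 0.4105 0.1626] psi 1.071 w 40.7 gf 40.8 F [ 1.   1.1 -0.2] tilt [ 0.  0. -1.] q [-1.25  0.62  0.76  1.65 -0.47  1.07 -0.85]
  shift [-346.6  115.4  -17.4] turn 0.001 -> [0.432 0.051 0.18  1.07 ]
  shift [ 0.  0. -0.] turn 1.2 -> [ 0.432  0.051  0.18  -0.13 ]
```

View pics/w2.png

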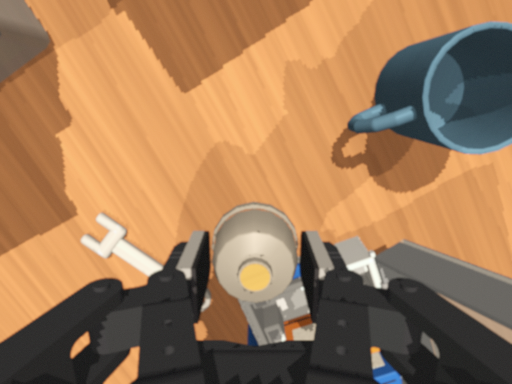

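The wrist view shows the bowl held upright at (257,250), with the brass plug on top. I'll carry it to the front half of the bay.

Call:
servo_tool --moves '[36, -34, 11, -10, 0, 36, -69, 23, -15, 0, 36, -104, 35, -15, 0, 36, -139, 47, -15, 0, 36, -173, 58, -15, 0]'

```text
clock: 32.55
tool_pos: [0.4643, 0.2294, 0.1758]
tool_rot: [[0.479, 0.878, 0.001], [0.878, -0.479, 0.001], [0.001, 0.0, -1.0]]
wrist_force: [1.2, -0.6, -1.1]
grip_width: 0.0405
grip_force: 40.9
```

Call:
servo_tool --moves '[36, -34, 11, 0, 0.12, 36, -69, 23, 0, 0.24, 36, -104, 35, 0, 0.36, 36, -139, 47, 0, 0.48, 36, -173, 58, 0, 0.6]'

```text
clock: 32.97
tool_pos: [0.4323, 0.0498, 0.1757]
tool_rot: [[0.894, 0.449, 0.001], [0.449, -0.894, 0.002], [0.002, -0.001, -1.0]]
wrist_force: [0.5, 0.6, -1.2]
grip_width: 0.0405
grip_force: 40.9
```

Call:
servo_tool --moves '[36, 0, 0, 0, 0.12, 36, 0, 0, 0, 0.24, 36, 0, 0, 0, 0.36, 36, 0, 0, 0, 0.48, 36, 0, 0, 0, 0.6]'

```text
clock: 33.38
tool_pos: [0.4329, 0.0515, 0.1757]
tool_rot: [[0.991, -0.134, 0.001], [-0.134, -0.991, 0.001], [0.001, -0.001, -1.0]]
wrist_force: [0.2, -0.1, -0.9]
grip_width: 0.0405
grip_force: 40.9
```

Call:
servo_tool --moves '[36, 0, 0, 20, 0, 36, 0, 0, 40, 0, 36, 0, 0, 70, 0, 36, 0, 0, 80, 0, 36, 0, 0, 80, 0]'

```text
clock: 33.8
tool_pos: [0.4315, 0.0513, 0.0939]
tool_rot: [[0.992, -0.129, -0.003], [-0.129, -0.992, -0.0], [-0.003, 0.001, -1.0]]
wrist_force: [0.4, -0.9, -0.6]
grip_width: 0.0406
grip_force: 40.9
```

Run:
```python
from plan import *
from h import *
s=case(-27,-107)
go((*s,.017,-.13))
d=viewer.get_image("wrist"); W=cloud(d)
R=np.array([[np.cos(YAW),-np.sin(YAW)],[np.sin(YAW),np.cos(YAW)]]); L=(W[...,:2]-C)@R*1000
m=(abs(L[...,0])<54)&(L[...,1]<-62)&(L[...,1]>-152)&(W[...,2]>.045)&(W[...,2]<.063)
for b in blobs(m,100): print("piston",b.sum(),rect(L[b]/1000),np.percentile(W[b][:,2],[5,50,95]).round(3))
```

```text
t 33.8 at [0.4315 0.0513 0.0939] psi -0.129 w 40.6 gf 40.9 F [ 0.4 -0.9 -0.6] tilt [-0.003  0.001 -1.   ] q [-1.    0.49  1.04  2.23 -0.63  0.76 -1.23]
  shift [ 0.2  0.3 76.9] turn 0.001 -> [ 0.432  0.051  0.017 -0.13 ]
piston 5631 (array([  21.2, -104.8]), 45.3, 45.1, np.float32(0.087)) [0.053 0.054 0.056]
```

Call:
servo_tool --moves '[36, -1, 0, 20, 0, 36, -1, 0, 40, 0, 36, -1, 0, 55, 0, 36, -1, 0, 66, 0, 36, -1, 0, 72, 0]'

```text
clock: 34.27
tool_pos: [0.4325, 0.0518, 0.0235]
tool_rot: [[0.992, -0.128, 0.001], [-0.128, -0.992, 0.001], [0.001, -0.001, -1.0]]
wrist_force: [0.8, -0.0, -1.3]
grip_width: 0.0406
grip_force: 40.9
```

Call:
servo_tool --moves '[36, 0, 0, 0, 0, 36, 0, 0, 1, 0, 36, 0, 0, 2, 0, 36, 0, 0, 3, 0, 36, 0, 0, 3, 0]'

```text
clock: 34.68
tool_pos: [0.4321, 0.0519, 0.0207]
tool_rot: [[0.992, -0.128, 0.001], [-0.128, -0.992, 0.0], [0.001, -0.001, -1.0]]
wrist_force: [-0.4, 0.2, -0.5]
grip_width: 0.0409
grip_force: 40.9
```

Call:
servo_tool --moves '[36, 0, 0, 1, 0, 36, 0, 0, 2, 0, 36, 0, 0, 3, 0, 36, 0, 0, 3, 0, 36, 0, 0, 3, 0]'

```text
clock: 35.1
tool_pos: [0.4318, 0.0516, 0.0172]
tool_rot: [[0.992, -0.128, -0.0], [-0.128, -0.992, -0.0], [-0.0, 0.0, -1.0]]
wrist_force: [0.2, 0.3, -0.7]
grip_width: 0.0406
grip_force: 40.9
```

Call:
servo_tool --moves '[52, 0, 0, 0, 0, 52, 0, 0, 0, 0, 52, 0, 0, 0, 0, 52, 0, 0, -20, 0, 52, 0, 0, -60, 0]'

```text
clock: 35.52
tool_pos: [0.4297, 0.0512, 0.0758]
tool_rot: [[0.992, -0.128, -0.005], [-0.128, -0.992, -0.002], [-0.005, 0.003, -1.0]]
wrist_force: [1.1, 0.6, 1.0]
grip_width: 0.052
grip_force: 0.0
```

Call:
servo_tool --moves '[52, 0, 0, -30, 0, 52, 0, 0, -70, 0, 52, 0, 0, -110, 0, 52, 0, 0, -140, 0, 52, 0, 0, -140, 0]'

```text
clock: 35.93
tool_pos: [0.4348, 0.051, 0.2219]
tool_rot: [[0.992, -0.129, 0.007], [-0.129, -0.992, 0.003], [0.006, -0.004, -1.0]]
wrist_force: [0.3, 0.6, -0.1]
grip_width: 0.0518
grip_force: 0.0
```

Run:
```python
from plan import *
from h import *
d=viewer.get_image("wrist"); W=cloud(d)
cv2.imwrite("pics/w3.png",d["frame"][:,:,::-1])
R=np.array([[np.cos(YAW),-np.sin(YAW)],[np.sin(YAW),np.cos(YAW)]]); L=(W[...,:2]-C)@R*1000
m=(abs(L[...,0])<54)&(L[...,1]<-62)&(L[...,1]>-152)&(W[...,2]>.02)&(W[...,2]<.063)
for b in blobs(m,100): print("bay",b.sum(),rect(L[b]/1000),np.percentile(W[b][:,2],[5,50,95]).round(3))
m=(L[...,1]>-170)&(L[...,1]<170)&(L[...,0]>30)&(L[...,0]<200)&(W[...,2]>.05)
p=np.c_[L[m],W[m][:,2]*1000]
for z in (80,100,120,140,150,158):
    r=p[abs(p[:,2]-z)<3]
    if len(r): print("lid z",z,np.percentile(r[:,0],[2,50,98]).round(1),len(r))
a=case(165,0)
go((*case(-27,-107),.24,-.13),(*case(165,-107),.24,-.13),(*a,.24,-.13),(*a,.12,-.13))
```

```text
bay 2018 (array([  21.3, -104.5]), 45.3, 45.1, np.float32(1.301)) [0.053 0.054 0.056]
bay 1071 (array([ -28.4, -104.4]), 37.3, 36.8, np.float32(-0.004)) [0.026 0.033 0.04 ]
bay 699 (array([ -53.2, -107. ]), 89.9, 1.6, np.float32(-1.571)) [0.021 0.035 0.045]
lid z 80 [ 84.3 105.  106.6] 1666
lid z 100 [ 81.3 111.  112.1] 226
lid z 120 [ 87.5  90.9 103.9] 83
lid z 140 [95.3 96.9 99.7] 51
t 35.98 at [0.4335 0.0521 0.2197] psi -0.127 w 52.1 gf 0.0 F [ 0.1  0.4 -0.3] tilt [ 0.004 -0.004 -1.   ] q [-1.28  0.26  1.29  2.08 -0.3   1.   -1.53]
  shift [ -1.7   1.4 -20.3] turn 0.003 -> [ 0.432  0.051  0.24  -0.13 ]
  shift [192.  -0.  -0.] turn 0.0 -> [ 0.622  0.026  0.24  -0.13 ]
  shift [   0. -107.   -0.] turn 0.0 -> [ 0.636  0.132  0.24  -0.13 ]
  shift [  0.   0. 120.] turn 0.0 -> [ 0.636  0.132  0.12  -0.13 ]
```

View pics/w3.png

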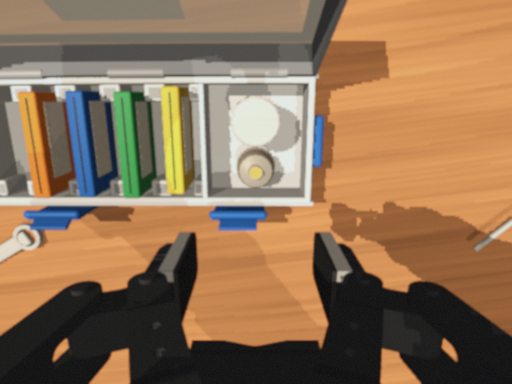

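The wrist view shows the piston at (256,122) and the bowl at (255,167), both upright in the bay. Four boxes are in their slots. The lid comes next: I'll take closed fingers round behind it.

Call:
servo_tool --moves '[0, 0, 0, -35, 0, 0, 38, -10, -35, 0, 0, 76, -30, -35, 0, 0, 110, -50, -35, 0, 0, 145, -70, -35, 0]'

```text
clock: 36.4
tool_pos: [0.5803, 0.1026, 0.2513]
tool_rot: [[0.992, -0.125, -0.001], [-0.125, -0.992, 0.004], [-0.002, -0.004, -1.0]]
wrist_force: [0.4, 0.8, 1.8]
grip_width: 0.0001
grip_force: 0.0
```

Call:
servo_tool --moves '[0, 20, -20, 0, 0, 0, 45, -36, 0, 0, 0, 45, -36, 0, 0, 0, 45, -36, 0, 0, 0, 45, -36, 0, 0]'

```text
clock: 36.82
tool_pos: [0.6279, 0.1293, 0.2509]
tool_rot: [[0.992, -0.129, -0.002], [-0.129, -0.992, -0.001], [-0.002, 0.001, -1.0]]
wrist_force: [-0.5, -1.1, -0.7]
grip_width: -0.0003
grip_force: 0.0
```

```bash
cat >> plan.py <<'E'
def th(t,r=95,off=11,dz=0):
    x=60-r*np.cos(t)+33*np.sin(t); z=45+r*np.sin(t)+33*np.cos(t)
    return (*case(x+off,0),(z+dz)/1000,-.13)
E
python3 - <<'E'
from plan import *
go((*case(165,0),.13,-.13),(*case(112,0),.138,-.13),th(1.57),th(1.3),th(1.0),th(.7),th(.4),th(.2),th(.12))
E
```

```text
t 36.82 at [0.6279 0.1293 0.2509] psi -0.13 w -0.3 gf 0.0 F [-0.5 -1.1 -0.7] tilt [-0.002  0.001 -1.   ] q [-0.89  0.61  1.02  1.55 -0.53  1.28 -1.5 ]
  shift [  7.5  -3.8 120.9] turn 0.0 -> [ 0.636  0.132  0.13  -0.13 ]
  shift [-53.  -0.  -8.] turn 0.0 -> [ 0.583  0.139  0.138 -0.13 ]
  shift [-8.1  0.  -2. ] turn 0.0 -> [ 0.575  0.14   0.14  -0.13 ]
  shift [-26.5   0.   -5.3] turn 0.0 -> [ 0.549  0.143  0.145 -0.13 ]
  shift [-29.9   0.    2.6] turn 0.0 -> [ 0.519  0.147  0.143 -0.13 ]
  shift [-27.8  -0.   11.3] turn 0.0 -> [ 0.492  0.151  0.131 -0.13 ]
  shift [-23.2   0.   19.1] turn 0.0 -> [ 0.469  0.154  0.112 -0.13 ]
  shift [-11.9   0.   16.2] turn 0.0 -> [ 0.457  0.156  0.096 -0.13 ]
  shift [-3.8 -0.   7.1] turn 0.0 -> [ 0.453  0.156  0.089 -0.13 ]
```

Call:
servo_tool --moves '[0, 9, -4, 0, 0, 0, 9, -4, 35, 0, 0, 9, -4, 70, 0, 0, 9, -4, 100, 0, 0, 9, -4, 120, 0]'

```text
clock: 37.23
tool_pos: [0.6356, 0.1327, 0.1294]
tool_rot: [[0.992, -0.129, -0.003], [-0.129, -0.992, 0.0], [-0.003, 0.0, -1.0]]
wrist_force: [0.2, 0.2, -1.1]
grip_width: -0.0002
grip_force: 0.0
```

Call:
servo_tool --moves '[0, 0, 0, 0, 0, 0, -12, 0, -1, 0, 0, -25, 0, -3, 0, 0, -38, 0, -5, 0, 0, -52, 0, -8, 0]'

```text
clock: 37.65
tool_pos: [0.5884, 0.1387, 0.1432]
tool_rot: [[0.992, -0.129, 0.006], [-0.129, -0.992, 0.001], [0.006, -0.001, -1.0]]
wrist_force: [5.1, -0.6, 4.9]
grip_width: -0.0002
grip_force: 2.3
```

Call:
servo_tool --moves '[0, -8, 0, -2, 0, 0, -16, 0, -4, 0, 0, -24, 0, -6, 0, 0, -34, 0, -7, 0, 0, -34, 0, -7, 0]'

```text
clock: 38.07
tool_pos: [0.5511, 0.1446, 0.1476]
tool_rot: [[0.992, -0.128, -0.001], [-0.128, -0.992, 0.001], [-0.001, -0.001, -1.0]]
wrist_force: [1.6, -0.7, 1.0]
grip_width: 0.0
grip_force: 0.5
```

```bash
cat >> h.py <<'E'
def lid():
    from plan import C,YAW
    R=np.array([[np.cos(YAW),-np.sin(YAW)],[np.sin(YAW),np.cos(YAW)]])
    for n in ("side",):
        d=viewer.get_image(n); W=cloud(d); L=(W[...,:2]-C)@R*1000; z=W[...,2]*1000
        # upper left end edge of the lid
        m=(L[...,1]>60)&(L[...,1]<165)&(L[...,0]>-75)&(L[...,0]<160)&(z>70)&(z<175)
        p=np.c_[L[m],z[m]]
        e=np.hypot(p[:,0]-60,p[:,2]-45); a=np.arctan2(p[:,2]-45,60-p[:,0])
        k=(e>118)&(e<128); print(n,len(p),"edge ang (corner r=124.5 at theta+.268; r=120 at theta)",np.percentile(a[k],[5,50,95]).round(3) if k.sum() else None,k.sum())
        return d
E
python3 - <<'E'
from plan import *
from h import *
d=lid(); cv2.imwrite("pics/s2.png",d["frame"][100:350,130:400,::-1].repeat(2,0).repeat(2,1))
go(th(1.0),th(.7),th(.4))
E
```

```text
side 1161 edge ang (corner r=124.5 at theta+.268; r=120 at theta) [1.345 1.472 1.59 ] 654
t 38.12 at [0.5513 0.1447 0.1472] psi -0.128 w 0.3 gf 0.0 F [-0.4 -0.4 -1. ] tilt [-0.002 -0.    -1.   ] q [-1.    0.6   0.99  1.86 -0.59  1.01 -1.46]
  shift [-32.    1.4   4.4] turn 0.002 -> [ 0.519  0.147  0.143 -0.13 ]
  shift [-27.8  -0.   11.3] turn 0.0 -> [ 0.492  0.151  0.131 -0.13 ]
  shift [-23.2   0.   19.1] turn 0.0 -> [ 0.469  0.154  0.112 -0.13 ]
```

View pics/s2.png

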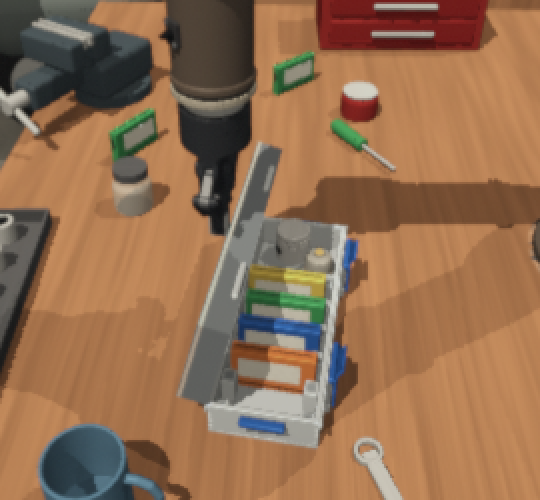

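The side crop shows the lid swung past upright, with the fingers behind it at (218,215). I'll continue along the arc.

Call:
servo_tool --moves '[0, -11, 0, 1, 0, 0, -22, 0, 3, 0, 0, -32, 0, 5, 0, 0, -42, 0, 8, 0, 0, -52, 0, 12, 0]'

```text
clock: 38.53
tool_pos: [0.5005, 0.1509, 0.1351]
tool_rot: [[0.992, -0.128, -0.001], [-0.128, -0.992, 0.0], [-0.001, 0.0, -1.0]]
wrist_force: [1.7, 0.4, 0.9]
grip_width: 0.0004
grip_force: 1.3
```

Call:
servo_tool --moves '[0, -8, 0, 4, 0, 0, -16, 0, 10, 0, 0, -23, 0, 16, 0, 0, -30, 0, 22, 0, 0, -32, 0, 24, 0]'

```text
clock: 38.95
tool_pos: [0.4677, 0.155, 0.11]
tool_rot: [[0.992, -0.128, -0.002], [-0.128, -0.992, -0.0], [-0.002, 0.001, -1.0]]
wrist_force: [-0.5, 0.5, 0.1]
grip_width: -0.0002
grip_force: 0.7
```

Run:
```python
from plan import *
from h import *
d=lid()
go(th(.4),th(.2),th(.12),th(.09),(*case(-40,0),.0785,-.13))
```

```text
side 2606 edge ang (corner r=124.5 at theta+.268; r=120 at theta) [0.424 0.585 0.681] 429
t 39.0 at [0.4678 0.155  0.1101] psi -0.128 w -0.2 gf 0.0 F [-0.9 -0.6 -0.1] tilt [-0.002  0.001 -1.   ] q [-1.13  0.54  1.    2.08 -0.61  0.85 -1.47]
  shift [ 1.   0.9 -2.3] turn 0.002 -> [ 0.469  0.154  0.112 -0.13 ]
  shift [-11.9   0.   16.2] turn 0.0 -> [ 0.457  0.156  0.096 -0.13 ]
  shift [-3.8 -0.   7.1] turn 0.0 -> [ 0.453  0.156  0.089 -0.13 ]
  shift [-1.3  0.   2.7] turn 0.0 -> [ 0.452  0.156  0.086 -0.13 ]
  shift [-19.4   0.    7.9] turn 0.0 -> [ 0.433  0.159  0.078 -0.13 ]
```

Call:
servo_tool --moves '[0, -4, 0, 4, 0, 0, -8, 0, 9, 0, 0, -11, 0, 14, 0, 0, -14, 0, 19, 0, 0, -14, 0, 19, 0]'

```text
clock: 39.42
tool_pos: [0.4544, 0.1567, 0.0913]
tool_rot: [[0.992, -0.128, -0.002], [-0.128, -0.992, -0.0], [-0.002, 0.001, -1.0]]
wrist_force: [0.9, 0.7, 0.3]
grip_width: -0.0004
grip_force: 0.0
```

Call:
servo_tool --moves '[0, 0, 0, -12, 0, 0, -10, 0, -12, 0, 0, -20, 0, -12, 0, 0, -20, 0, -6, 0, 0, -20, 0, 0, 0]'

```text
clock: 39.83
tool_pos: [0.4349, 0.16, 0.0921]
tool_rot: [[0.992, -0.127, -0.0], [-0.127, -0.992, 0.001], [-0.0, -0.001, -1.0]]
wrist_force: [-1.1, 0.5, 1.2]
grip_width: -0.0002
grip_force: 0.8
```

Call:
servo_tool --moves '[0, 0, 0, 1, 0, 0, 0, 0, 2, 0, 0, 0, 0, 3, 0, 0, 0, 0, 4, 0, 0, 0, 0, 4, 0]'

```text
clock: 40.25
tool_pos: [0.436, 0.1591, 0.0882]
tool_rot: [[0.992, -0.128, 0.0], [-0.128, -0.992, -0.0], [0.0, 0.0, -1.0]]
wrist_force: [0.0, -0.0, 1.1]
grip_width: 0.0
grip_force: 0.0
```

Run:
```python
from plan import *
from h import *
d=lid()
go((*case(-40,0),.0785,-.13))
```

```text
side 2389 edge ang (corner r=124.5 at theta+.268; r=120 at theta) [0.242 0.377 0.395] 190
t 40.3 at [0.436  0.1591 0.0883] psi -0.129 w -0.1 gf 0.0 F [0.2 0.2 0.3] tilt [ 0.  0. -1.] q [-1.17  0.53  0.98  2.17 -0.64  0.77 -1.46]
  shift [-3.3  0.8  9.8] turn 0.001 -> [ 0.433  0.159  0.078 -0.13 ]
```

Call:
servo_tool --moves '[0, 0, 0, 1, 0, 0, 0, 0, 1, 0, 0, 0, 0, 2, 0, 0, 0, 0, 2, 0, 0, 0, 0, 2, 0]'

```text
clock: 40.72
tool_pos: [0.4357, 0.1592, 0.0864]
tool_rot: [[0.992, -0.128, -0.0], [-0.128, -0.992, 0.0], [-0.0, -0.0, -1.0]]
wrist_force: [-1.9, -0.5, 4.3]
grip_width: 0.0001
grip_force: 2.2
```

Call:
servo_tool --moves '[0, 0, 0, 1, 0, 0, 0, 0, 1, 0, 0, 0, 0, 1, 0, 0, 0, 0, 1, 0, 0, 0, 0, 1, 0]'

```text
clock: 41.13
tool_pos: [0.4355, 0.1593, 0.0855]
tool_rot: [[0.992, -0.128, -0.001], [-0.128, -0.992, 0.0], [-0.001, -0.0, -1.0]]
wrist_force: [-3.0, -0.3, 8.9]
grip_width: -0.0002
grip_force: 4.1
```

Call:
servo_tool --moves '[0, 0, 0, 1, 0, 0, 0, 0, 1, 0, 0, 0, 0, 1, 0, 0, 0, 0, 1, 0, 0, 0, 0, 1, 0]'

```text
clock: 41.55
tool_pos: [0.4351, 0.1593, 0.0844]
tool_rot: [[0.992, -0.128, -0.001], [-0.128, -0.992, 0.001], [-0.001, -0.0, -1.0]]
wrist_force: [-4.9, -0.3, 9.7]
grip_width: 0.0
grip_force: 4.9
```

Call:
servo_tool --moves '[0, 0, 0, 1, 0, 0, 0, 0, 1, 0, 0, 0, 0, 1, 0, 0, 0, 0, 2, 0, 0, 0, 0, 2, 0]'

```text
clock: 41.97
tool_pos: [0.4343, 0.1594, 0.0821]
tool_rot: [[0.992, -0.128, -0.003], [-0.128, -0.992, 0.001], [-0.003, -0.0, -1.0]]
wrist_force: [-5.8, -0.1, 9.0]
grip_width: 0.0001
grip_force: 4.1
```

Call:
servo_tool --moves '[0, 0, 0, 1, 0, 0, 0, 0, 1, 0, 0, 0, 0, 1, 0, 0, 0, 0, 1, 0, 0, 0, 0, 1, 0]'

```text
clock: 42.38
tool_pos: [0.4361, 0.1593, 0.0813]
tool_rot: [[0.992, -0.128, 0.001], [-0.128, -0.992, -0.0], [0.001, -0.0, -1.0]]
wrist_force: [0.7, 0.2, -0.2]
grip_width: -0.0003
grip_force: 0.0
```

Call:
servo_tool --moves '[0, 0, 0, 1, 0, 0, 0, 0, 2, 0, 0, 0, 0, 3, 0, 0, 0, 0, 3, 0, 0, 0, 0, 3, 0]'

```text
clock: 42.8
tool_pos: [0.4357, 0.1593, 0.0785]
tool_rot: [[0.992, -0.128, -0.0], [-0.128, -0.992, 0.001], [-0.0, -0.001, -1.0]]
wrist_force: [-2.7, -0.9, 10.0]
grip_width: -0.0001
grip_force: 4.8
```

Call:
servo_tool --moves '[0, 0, 0, 1, 0, 0, 0, 0, 1, 0, 0, 0, 0, 1, 0, 0, 0, 0, 1, 0, 0, 0, 0, 1, 0]'

```text
clock: 43.22
tool_pos: [0.4358, 0.1593, 0.0783]
tool_rot: [[0.992, -0.128, -0.0], [-0.128, -0.992, 0.002], [-0.001, -0.002, -1.0]]
wrist_force: [-8.0, -0.7, 27.2]
grip_width: 0.0
grip_force: 13.8
```

Solid stop at 78 mm. I'll back the arm off to the right and look.

Call:
servo_tool --moves '[0, 0, 0, -30, 0, 0, 0, 0, -70, 0, 0, 0, 0, -110, 0, 0, 0, 0, -150, 0, 0, 0, 0, -150, 0]'

```text
clock: 43.63
tool_pos: [0.4394, 0.1595, 0.2329]
tool_rot: [[0.992, -0.128, 0.007], [-0.129, -0.992, 0.004], [0.007, -0.005, -1.0]]
wrist_force: [2.4, 0.6, -0.3]
grip_width: -0.0004
grip_force: 0.0
```

Call:
servo_tool --moves '[0, 0, 40, 0, 0, 0, 0, 80, 0, 0, 0, 0, 120, 0, 0, 0, 0, 160, 0, 0, 0, 0, 200, 0, 0]'

```text
clock: 44.05
tool_pos: [0.4097, -0.0406, 0.2273]
tool_rot: [[0.992, -0.127, 0.001], [-0.127, -0.992, 0.001], [0.001, -0.001, -1.0]]
wrist_force: [1.1, -0.4, 0.6]
grip_width: 0.0004
grip_force: 0.0
```

Call:
servo_tool --moves '[0, 0, 40, 0, 0, 0, 0, 80, 0, 0, 0, 0, 120, 0, 0, 0, 0, 120, 0, 0, 0, 0, 120, 0, 0]'

```text
clock: 44.47
tool_pos: [0.3938, -0.1617, 0.2274]
tool_rot: [[0.991, -0.137, 0.001], [-0.137, -0.991, -0.001], [0.001, 0.0, -1.0]]
wrist_force: [0.2, 1.0, -0.9]
grip_width: -0.0
grip_force: 0.0
```

Run:
```python
from plan import *
from h import *
go()
R=np.array([[np.cos(YAW),-np.sin(YAW)],[np.sin(YAW),np.cos(YAW)]])
d=viewer.get_image("top"); W=cloud(d); L=(W[...,:2]-C)@R*1000; z=W[...,2]*1000
for x0 in (-50,-25,0,25,50):
    m=(abs(L[...,0]-x0)<6)&(abs(L[...,1])<150); print(x0,np.nanpercentile(z[m],[5,50,95]).round(1))
m=(abs(L[...,0])<56)&(abs(L[...,1])<155)&(z>60)&(z<95)
A=np.c_[L[m],np.ones(m.sum())]; c=np.linalg.lstsq(A,z[m],rcond=None)[0]; print("plane slope x,y, z",c.round(4))
a=cv2.resize(d["frame"][90:290,60:450,::-1],(780,400))
e=viewer.get_image("side")["frame"][150:340,120:420,::-1]; 
cv2.imwrite("pics/fin.png",a); cv2.imwrite("pics/fin2.png",cv2.resize(e,(780,494)))
```

```text
t 44.47 at [ 0.3938 -0.1617  0.2274] psi -0.137 w -0.0 gf 0.0 F [ 0.2  1.  -0.9] tilt [ 0.001  0.    -1.   ] q [-0.79  0.18  1.25  2.09 -0.2   1.   -1.15]
-50 [74.9 78.5 82.1]
-25 [74.3 77.9 81.4]
0 [74.2 77.7 81.5]
25 [74.3 77.8 81.2]
50 [74.9 78.6 82. ]
plane slope x,y, z [-1.10000e-03 -3.00000e-04  7.79843e+01]
```

View pics/fin2.png

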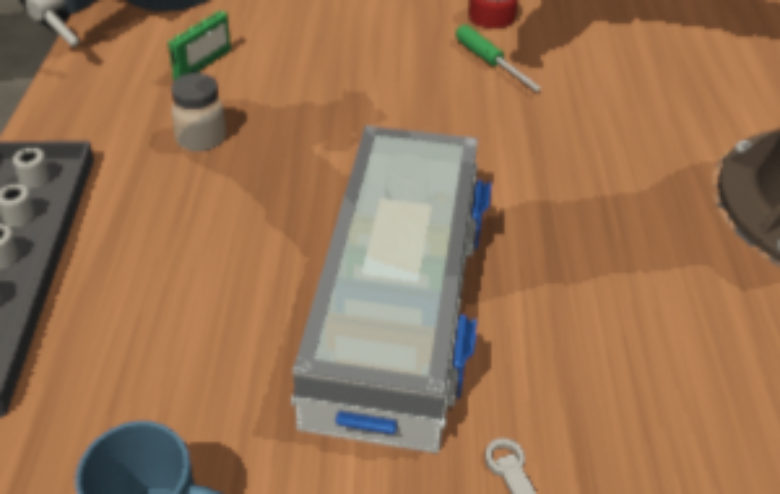

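The view shows the lid flat and shut on the case at (390,260), with both catches engaged. The fitted plane is at 78.0 mm with a slope of about 0.001. I'm handing in.

```bash
python3 -c "
from cell import manip
print(manip.job_done())"
```

```text
the job is handed in; nothing more can be done
None
```

The job is handed in: orange, green and yellow boxes are in slots 3, 1 and 0 (no red box was present), blue is still in slot 2, the piston and float bowl stand upright in the bay, and the lid is snapped fully shut (top measured level at 78 mm), all in about 44 s.

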